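Scrape tile chips off the draining plate and restock the caddy

ROBOT

A 6-joint arm with a two-finger parallel gripper is mounted at the origin on the work surface. World frame = base frame: x ahead of the robot, y to its left, z up, the work surface at z = 0. Lengths are in mm, angles in rad, forces in N, time in s.
With the tool pointing down it reaches from about 325 to 925 mm from the base axis. Payload 3.1 kg.
Tool frame: the origin (TCP) lies at the very end of the fingers, on their centre line; the grasp point (between the pads) lies behind it (robot.tcp_to_grasp is the x of the grasp point in the tool frame, in mm); x points along the fingers, z is the direction in which the jaws open and shut, and the axes are right-handed (so a half turn about x gives the same grasp; the last joint's range is limited). The gripper opens to 85 mm and grips with 20 to 120 N. Pads are 22 mm wide; open, the fingers measure 114 mm over their backs; the gripper's body (76 mm by 85 mm) begins 54 mm behind the grasp point. The pads swing forward as they close: fully open they stand 13 mm farther back than shut.
Start: joints at [-1.276, 0.217, 1.613, -0, 1.311, -0.112], TCP at [247.317, -573.998, 204.8] pointing down, gripper open.
Joint ranges: [-2.75, 2.75], [-0.78, 2.1], [0.31, 2.55], [-1.13, 4.27], [0.13, 2.63], [-2.58, 2.58]. Speed limits (rad/s): [2.79, 2.79, 3.14, 3.14, 3.14, 3.14].

INTERFACE

Orientations are given as [roll, pitch, yaw] about the fixed x, y, z axes, in that order (R = Rz(yaw) Ry(pitch) Rx(roll)).
In Python, from rig import observe, camera, camera_info, robot gives the robot as it stands.
- The arm moves only by the shell command python3 -m pendant 'ROWS' [FORCE]. ROWS is JSON, a list of rows, each a list of 5 numbers: the shift along the tool's x, y, z in m, then the turn about the tool's x in degrees, then the closure, from -1 (fully open) to 1 (shut). In form: [[tx, ty, tz, spin, claw], ...]. A call has 1 to 12 rows; each row shifts and turns the commanded pose from where the row before left it, along the tool's axes as they then stand; what a row does not reach is not made up. A row lasts 1/10 s, in which the tool goes at most 50 mm and 8.59 degrees, less where a joint would pass 70% of its speed; a pose out of reach is approached as far as the arm can. A call with a gripper value outside its range is refused whole. The fingers move at their own pace and stop on an object; FORCE is the grip in N (left out, the last holds). Time passes only in rows, so rows that do not move let the fingers close. It gives the time, the measured TCP pose, the force and the opening at its end, in the units of the state.
- observe(): the state, without advancing time (a new reading comes with each control period).
- camera(name): name is "scene" or "top"; returns (picture, depth): 480x640x3 uint8, red, green, blue; 480x640 float32, mm along the optical axis (not along the pixel's ray), 0 where there is no reading.
- camera_info(name): a dict with "camera_matrix" (3x3 intrinsics, pixels), "rvec" (rotation vector, rad) and "tvec" (3), from world to camera coordinates, as OpenCV has them. Camera axes: x right, y down, z forward; pixel columns grow to the right and rows downward; lengths in mm; the calibration is good to about 2 mm. A picture is of the moment at which its call begins. camera_info takes no time and is no camera call.
- robot.sign_off(): hands the job in, once; it reports no verdict.
The state is a dict: "t": time; "joints": joint angles; "qvel": joint speeds; "joint_efforts": joint torques, N m; "tcp_pos": TCP position; "tool_rot": TCP orientation; "contact_force": force on the tool from outside, world axes, zero at the start; "moment": the same for the moment, N m; "width": finger opening in mm.
Only numpy, scipy, OpenCV 4.12 (cv2) and the standard library are available. Lean on these libraries where they do the work, as an engineer would, in place of code of your own. Each camera call takes 0.05 s, during which the arm holds its last target.

TASK

Take the scraper block and wipe all the broken tile chips off the open edge of the draining plate into the catch tray without touching the sharp chips with the fingers, then stand the scraper upright in its rest again. After that put the cleaning supplies back upright into the caddy, one after another in pocket order: round tin in the pocket with one pip, square carton in two, jar in three, squat tub in four; if one is missing today, leave its pocket empty and go on to the next. Leave the soap, sponge and mug alone.

Things in the scene. Friction and masses are not known exactly. Their poses are not given: they have to be found in the camera images.
- plate_mid (a point): Middle of the top of the fixed flat steel draining plate, 50 mm above the counter; z up, x points away from its open edge, y along that edge. The flat reaches 110 mm either way along x, 80 mm along y. Lips 10 mm high and 6 mm thick bound its far (+x) side and both y sides; the -x edge is open.
- plate_edge (a point): Middle of the plate's open edge, at its top face (110 mm from plate_mid); same axes. Whatever is pushed past it towards -x drops into the catch tray.
- tray_in (a point): Centre of the inner floor of the fixed grey catch tray below the open edge, 46 mm below the plate's top; same axes. Inner floor 97 mm (x) by 192 mm (y); rim 36 mm above this floor. It begins about 6 mm behind the open edge, under the plate, and reaches 91 mm out from it.
- scraper: Loose scraper block, 180 g, upright in its rest; origin at the centre of its underside, z up. Foot: 64 mm long (y), 24 mm thick (x; the lowest 10 mm, of rubber, 18 mm), up to 22 mm height. Above it a wooden grip 22 mm thick (x), 56 mm long (y), from 22 to 74 mm height, to be pinched across its thickness. The same both ways round.
- rest: Fixed white shallow tray in which the scraper stands; origin at the centre of its underside, z up. Outside 54 mm (x) by 96 mm (y), rim 12 mm high, inner floor 46 by 88 mm, 4 mm above the counter. The scraper's long side (its y) lies along the rest's y.
- caddy: Fixed low white caddy, origin at the centre of its underside; 257 mm along x, 19 mm high. Four open square pockets in a row along x, numbered by black raised pips on the flange on its -y side (which reaches 56 mm from the middle; the +y side 34 mm).
- pocket1 (a point): Centre of the floor of the pocket with one pip; axes of the caddy. The pocket is 58 mm square inside (5 mm walls, pitch 63 mm along the caddy's x), its floor 5 mm above the counter, its rim 14 mm above the floor.
- pocket2 (a point): Centre of the floor of the pocket with two pips; axes of the caddy. The pocket is 58 mm square inside (5 mm walls, pitch 63 mm along the caddy's x), its floor 5 mm above the counter, its rim 14 mm above the floor.
- pocket3 (a point): Centre of the floor of the pocket with three pips; axes of the caddy. The pocket is 58 mm square inside (5 mm walls, pitch 63 mm along the caddy's x), its floor 5 mm above the counter, its rim 14 mm above the floor.
- pocket4 (a point): Centre of the floor of the pocket with four pips; axes of the caddy. The pocket is 58 mm square inside (5 mm walls, pitch 63 mm along the caddy's x), its floor 5 mm above the counter, its rim 14 mm above the floor.
- tin: Round metal tin, 40 mm across and 85 mm tall, with a cap 33 mm across on top, 95 mm tall in all, 150 g. Loose, upright on the counter; origin at the centre of its underside, z up. Belongs in the pocket with one pip. May be absent (None).
- carton: Square cardboard carton, 38 by 38 mm (sides along its x and y) and 76 mm tall, 120 g. Loose, upright on the counter; origin at the centre of its underside, z up. Belongs in the pocket with two pips. May be absent (None).
- jar: Round jar, 36 mm across up to 40 mm height, with a lid 42 mm across from there to 60 mm, 140 g. Loose, upright on the counter; origin at the centre of its underside, z up. Belongs in the pocket with three pips. May be absent (None).
- tub: Squat round tub, 46 mm across, with a lid 47 mm across from 36 to 46 mm height, 46 mm tall, 130 g. Loose, upright on the counter; origin at the centre of its underside, z up. Belongs in the pocket with four pips. May be absent (None).
- chip1: Loose chip of broken brown tile, flat, about 25 by 20 mm and 9 mm thick, 12 g, lying on the plate; origin at the centre of its underside. May be absent (None).
- chip2: Loose chip of broken brown tile, flat, about 25 by 20 mm and 9 mm thick, 12 g, lying on the plate; origin at the centre of its underside. May be absent (None).
- chip3: Loose chip of broken brown tile, flat, about 25 by 20 mm and 9 mm thick, 12 g, lying on the plate; origin at the centre of its underside. May be absent (None).
- chip4: Loose chip of broken brown tile, flat, about 25 by 20 mm and 9 mm thick, 12 g, lying on the plate; origin at the centre of its underside. May be absent (None).
- chip5: Loose chip of broken brown tile, flat, about 25 by 20 mm and 9 mm thick, 12 g, lying on the plate; origin at the centre of its underside. May be absent (None).
- chip6: Loose chip of broken brown tile, flat, about 25 by 20 mm and 9 mm thick, 12 g, lying on the plate; origin at the centre of its underside. May be absent (None).
- soap: Dish soap bottle, 60 mm across, 170 mm tall; a bystander to be left alone; origin at the centre of its underside, z up.
- sponge: Sponge block, 70 by 110 mm, 34 mm high; a bystander to be left alone; origin at the centre of its underside, z up.
- mug: White mug, 80 mm across, 90 mm tall; a bystander to be left alone; origin at the centre of its underside, z up.
There are look-alikes about, which are no part of the job. Of the things that look like the carton, take the one that is farthest to the robot's left at the start.

How it is judged (in metres and radians):
On the way, in this order (a step that is already met when the one before it is completed fails the run):
1. the scraper is set down to the plate, its foot within 6 mm of the steel (x of scraper in the frame of plate_mid between -0.12 and 0.12 m and y of scraper in the frame of plate_mid between -0.08 and 0.08 m and z of scraper in the frame of plate_mid between -0.005 and 0.006 m), for 0.1 s.
2. every tile chip lies in the catch tray (x of chip1 in the frame of tray_in between -0.05 and 0.05 m and y of chip1 in the frame of tray_in between -0.098 and 0.098 m and z of each of chip1, chip2, chip3, chip4, chip5, chip6 in the frame of tray_in below 0.03 m and x of chip2 in the frame of tray_in between -0.05 and 0.05 m and y of chip2 in the frame of tray_in between -0.098 and 0.098 m and x of chip3 in the frame of tray_in between -0.05 and 0.05 m and y of chip3 in the frame of tray_in between -0.098 and 0.098 m and x of chip4 in the frame of tray_in between -0.05 and 0.05 m and y of chip4 in the frame of tray_in between -0.098 and 0.098 m and x of chip5 in the frame of tray_in between -0.05 and 0.05 m and y of chip5 in the frame of tray_in between -0.098 and 0.098 m and x of chip6 in the frame of tray_in between -0.05 and 0.05 m and y of chip6 in the frame of tray_in between -0.098 and 0.098 m), for 0.2 s.
3. the scraper stands upright in its rest again, let go (x of scraper in the frame of rest between -0.016 and 0.016 m and y of scraper in the frame of rest between -0.016 and 0.016 m and z of scraper in the frame of rest below 0.009 m and angle between scraper's own z axis and vertical below 0.1 rad and contact force between the fingers and scraper below 0.1 N and linear speed of scraper below 0.03 m/s), for 0.3 s.
4. the round tin stands in the pocket with one pip, let go (horizontal distance between tin and pocket1 below 0.016 m and z of tin in the frame of pocket1 between -0.005 and 0.005 m and angle between tin's own z axis and vertical below 0.1 rad and contact force between the fingers and tin below 0.1 N and linear speed of tin below 0.03 m/s), for 0.3 s.
5. the square carton stands in the pocket with two pips, let go (horizontal distance between carton and pocket2 below 0.016 m and z of carton in the frame of pocket2 between -0.005 and 0.005 m and angle between carton's own z axis and vertical below 0.1 rad and contact force between the fingers and carton below 0.1 N and linear speed of carton below 0.03 m/s), for 0.3 s.
6. the jar stands in the pocket with three pips, let go (horizontal distance between jar and pocket3 below 0.016 m and z of jar in the frame of pocket3 between -0.005 and 0.005 m and angle between jar's own z axis and vertical below 0.1 rad and contact force between the fingers and jar below 0.1 N and linear speed of jar below 0.03 m/s), for 0.3 s.
7. the squat tub stands in the pocket with four pips, let go (horizontal distance between tub and pocket4 below 0.016 m and z of tub in the frame of pocket4 between -0.005 and 0.005 m and angle between tub's own z axis and vertical below 0.1 rad and contact force between the fingers and tub below 0.1 N and linear speed of tub below 0.03 m/s), for 0.3 s.
At the end, for the whole second after the job is handed in: Every chip lies in the catch tray, below its rim; the scraper stands upright on the floor of its rest, within 16 mm of its centre along each axis; every supply present stands upright (0.1 rad) on the floor of its own pocket, within 16 mm of its centre; all released and at rest (all of step 2 and all of step 3 and all of step 4 and all of step 5 and all of step 6 and all of step 7); the robot touches nothing.
It fails at once if the fingers touch a tile chip (contact force between the fingers and chip1 above 0.5 N or contact force between the fingers and chip2 above 0.5 N or contact force between the fingers and chip3 above 0.5 N or contact force between the fingers and chip4 above 0.5 N or contact force between the fingers and chip5 above 0.5 N or contact force between the fingers and chip6 above 0.5 N).
It fails at once if the soap, sponge or mug is moved more than 30 mm (distance of any of soap, sponge, mug from where it was at the start of the episode above 0.03 m).
Of tin, carton, jar, tub only 3 to 4 are there at a start; the rules pass over those that are not, and their reading is None.
Of chip1, chip2, chip3, chip4, chip5, chip6 only 4 to 6 are there at a start; the rules pass over those that are not, and their reading is None.
At some moment in a run one of chip1, chip2, chip3, chip4, chip5, chip6, tub may be knocked a few centimetres aside while the robot is not near it.
It also fails if it takes over 210 s, if anything falls off the work surface, if the arm or the gripper's body presses on something with over 40 N, if the wrist force passes 120 N, or if a joint passes its speed limit or range.

## Working session

There is one attempt and no reset: what is moved stays moved. The work goes in short steps, Python scripts to look and compute and a shell command to move; the robot and the scene stay as the last step left them, time stands still between calls to the robot, and variables do not carry over. Pictures are saved under pics/ and viewed, and the job is handed in when it is done.

```bash
ls; mkdir -p pics
cat > h.py <<'E'
import numpy as np, cv2
from rig import observe, camera, camera_info, robot
def snap(name,fn):
    p,d=camera(name); cv2.imwrite(f'pics/{fn}.png',cv2.cvtColor(p,cv2.COLOR_RGB2BGR)); np.save(f'pics/{fn}.npy',d); return p,d
def w(name,u,v,d=None,z=None):
    ci=camera_info(name);K=np.array(ci['camera_matrix']);R=cv2.Rodrigues(np.array(ci['rvec'],float))[0];t=np.array(ci['tvec'],float).ravel()
    r=np.linalg.inv(K)@np.array([u,v,1.])
    if z is None: return R.T@(r*d-t)
    c=-R.T@t; q=R.T@r; return c+q*(z-c[2])/q[2]
E
python3 - <<'E'
from h import *
print(observe()); print(robot.tcp_to_grasp)
for n in('scene','top'): snap(n,n+'0'); print(camera_info(n))
E
```

```text
pics
{'t': 0.0, 'joints': array([-1.27617867e+00,  2.17758118e-01,  1.61493281e+00, -8.29623921e-06,
        1.31127150e+00, -1.12196682e-01]), 'qvel': array([ 0.00080713,  0.00083998, -0.00075506,  0.00066327,  0.00091239,
       -0.00035835]), 'joint_efforts': array([ 3.59594314e-04, -3.96839368e+01, -3.03853512e+01,  7.09519168e-05,
        9.58817167e-03,  6.17786355e-08]), 'tcp_pos': array([ 247.06910674, -573.14480416,  203.466561  ]), 'tool_rot': array([3.03277744, 1.56842654, 1.86879759]), 'contact_force': array([-0.41857507, -0.70390635, -0.0642032 ]), 'moment': array([-0.03544713,  0.05301594,  0.04424884]), 'width': 85.30955605761542}
-18.700000000000003
{'camera_matrix': array([[493.99304482,   0.        , 323.3994958 ],
       [  0.        , 493.99304482, 239.51315988],
       [  0.        ,   0.        ,   1.        ]]), 'rvec': array([ 1.45524488,  2.09411656, -0.85684931]), 'tvec': array([ 209.00964399, -273.48832561, 1609.20345579])}
{'camera_matrix': array([[479.7221175 ,   0.        , 312.44585868],
       [  0.        , 479.7221175 , 237.74041419],
       [  0.        ,   0.        ,   1.        ]]), 'rvec': array([ 2.22470946, -2.16071309,  0.03695053]), 'tvec': array([ -45.36876777,  499.88941242, 1058.14336012])}
```

View pics/top0.png

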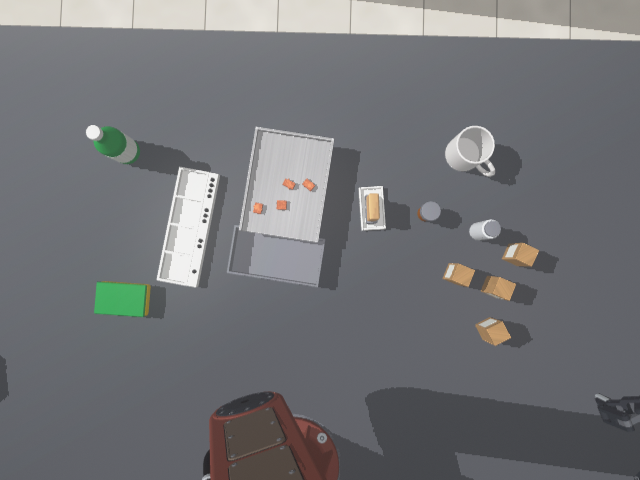

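View pics/scene0.png

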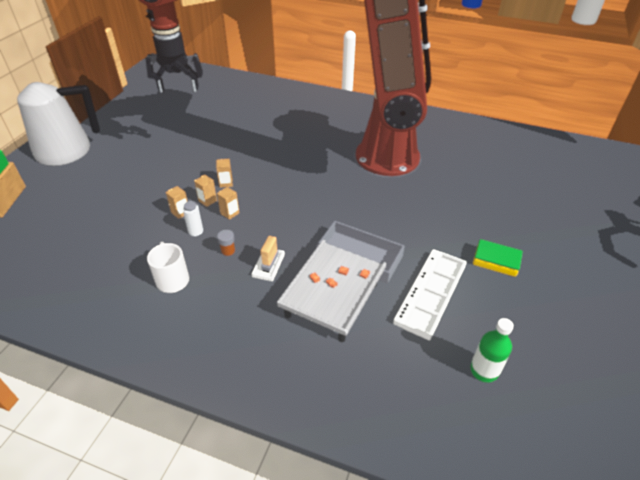

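Run:
```python
from h import *
a=cv2.imread('pics/top0.png'); b=cv2.imread('pics/scene0.png')
cv2.imwrite('pics/c1.png',cv2.resize(a[120:300,220:400],None,fx=3.33,fy=3.33,interpolation=2))
cv2.imwrite('pics/c2.png',cv2.resize(a[180:350,400:560],None,fx=3.5,fy=3.5,interpolation=2))
cv2.imwrite('pics/c3.png',cv2.resize(b[150:290,150:300],None,fx=4,fy=4,interpolation=2))
cv2.imwrite('pics/c4.png',cv2.resize(a[160:295,150:230],None,fx=4.4,fy=4.4,interpolation=2))
```

```text
(no output)
```

View pics/c1.png

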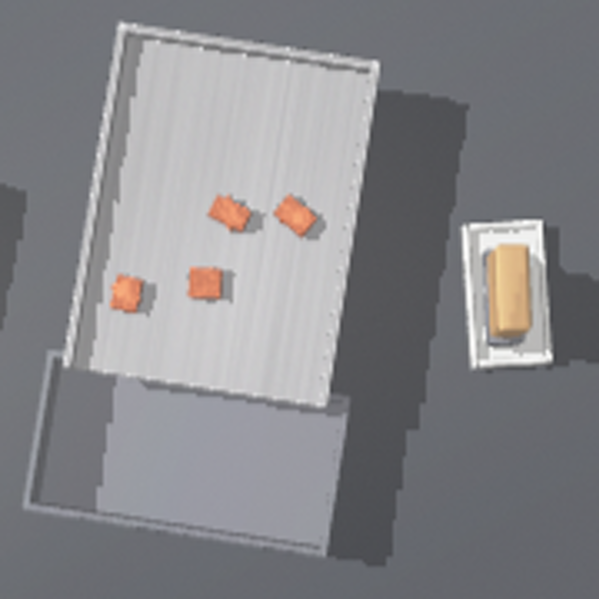

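View pics/c2.png

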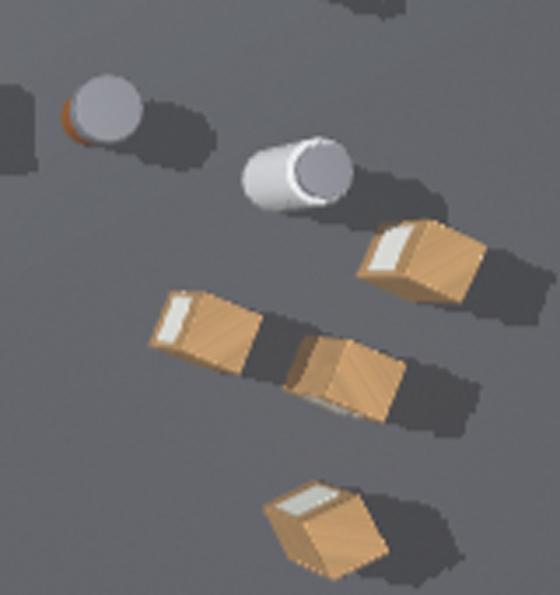

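View pics/c3.png

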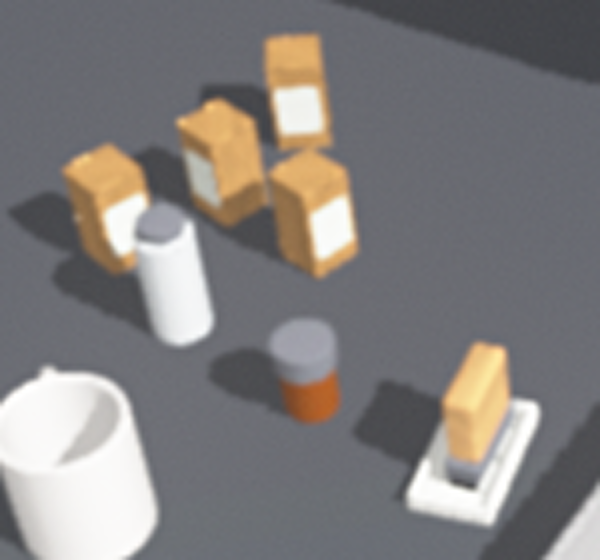

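View pics/c4.png

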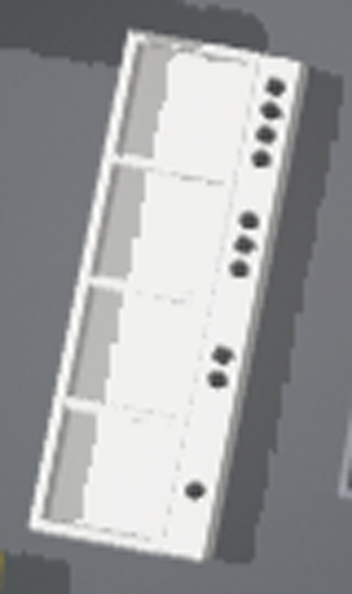

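Run:
```python
from h import *
np.set_printoptions(precision=1,suppress=True)
def C(ox,oy,s,pts,z,l):
    P=[]
    for u,v in pts:
        p=w('top',ox+(u+.5)/s-.5,oy+(v+.5)/s-.5,z=z);P.append(p)
    P=np.array(P);print(l,P[:,:2].tolist() and P[:,:2].round(1).tolist()); return P
P=C(220,120,3.33,[(122,25),(379,65),(68,368),(327,405)],60,'plate TL TR BL BR')
print(P.mean(0), np.degrees(np.arctan2(*(P[0]-P[2])[[1,0]])),np.degrees(np.arctan2(*(P[1]-P[3])[[1,0]])),np.linalg.norm(P[0]-P[2]),np.linalg.norm(P[0]-P[1]),np.linalg.norm(P[2]-P[3]))
R=C(220,120,3.33,[(462,226),(543,220),(472,368),(552,362)],12,'rest TL TR BL BR');print(R.mean(0),np.linalg.norm(R[0]-R[2]),np.linalg.norm(R[0]-R[1]),np.degrees(np.arctan2(*(R[0]-R[2])[[1,0]])),np.degrees(np.arctan2(*(R[1]-R[3])[[1,0]])))
S=C(220,120,3.33,[(494,244),(529,243),(497,336),(529,332)],74,'scr');print(S.mean(0),np.linalg.norm(S[0]-S[2]),np.linalg.norm(S[0]-S[1]),np.degrees(np.arctan2(*(S[0]-S[2])[[1,0]])),np.degrees(np.arctan2(*(S[1]-S[3])[[1,0]])))
C(220,120,3.33,[(230,212),(296,216),(126,292),(205,282)],59,'chips')
C(220,120,3.33,[(27,507),(327,555),(350,398),(50,352)],40,'tray rim')
C(400,180,3.5,[(106,109)],60,'jar')
C(400,180,3.5,[(324,169)],95,'tin')
K=C(400,180,3.5,[(204,293),(262,317),(242,374),(187,351)],76,'carton');print(K.mean(0),[np.linalg.norm(K[i]-K[i-1]) for i in range(4)],np.degrees(np.arctan2(*(K[0]-K[3])[[1,0]])))
Q=C(150,160,4.4,[(129,31),(304,64),(30,526),(206,560)],19,'caddy TL TR BL BR')
print(np.linalg.norm(Q[0]-Q[2]),np.linalg.norm(Q[0]-Q[1]),np.degrees(np.arctan2(*(Q[0]-Q[2])[[1,0]])),np.degrees(np.arctan2(*(Q[1]-Q[3])[[1,0]])))
# depth check
d=np.load('pics/top0.npy')
for u,v in[(290,160),(372,207),(430,212),(487,228),(464,275),(190,230),(300,350)]: print(u,v,w('top',u,v,d=d[v,u]))
print(w('top',100,10,z=0))
```

```text
plate TL TR BL BR [[733.4, 96.5], [711.7, -70.2], [510.5, 123.4], [491.6, -43.1]]
[611.8  26.6  60. ] -6.87763743787034 -7.031949725903094 224.53589129229215 168.0813989086871 167.48093486907916
rest TL TR BL BR [[616.3, -130.1], [621.8, -184.3], [521.0, -139.2], [526.5, -192.5]]
[ 571.4 -161.5   12. ] 95.69367415539352 54.45897944591562 5.43954176963739 4.90687335567655
scr [[595.9, -145.6], [597.1, -167.6], [537.7, -148.9], [540.8, -168.9]]
[ 567.9 -157.8   74. ] 58.30224927870974 22.09302451627401 3.2415648636583327 1.3289776656672603
chips [[614.0, 22.9], [612.6, -19.6], [560.5, 88.0], [568.3, 37.5]]
tray rim [[420.4, 150.0], [395.1, -45.9], [497.4, -57.9], [521.8, 138.8]]
jar [[563.4, -279.4]]
tin [[528.0, -399.1]]
carton [[453.5, -335.8], [440.3, -370.4], [406.2, -359.1], [418.8, -326.3]]
[ 429.7 -347.9   76. ] [np.float64(35.973927319799806), np.float64(37.00119103961728), np.float64(35.93582160614799), np.float64(35.08815648942181)] -15.341868737635226
caddy TL TR BL BR [[650.9, 272.0], [636.5, 182.3], [399.0, 311.3], [384.7, 222.0]]
254.95724444381227 90.81649967049879 -8.877179199782589 -8.95064932158603
290 160 [665.9  22.2  51.5]
372 207 [ 566.  -154.3   77.2]
430 212 [ 560.8 -279.7   59.6]
487 228 [ 527.5 -388.5   94.9]
464 275 [ 429.7 -348.1   78.2]
190 230 [510.7 244.8   6.4]
300 350 [250.1 -10.2  -1.1]
[1014.3  476.1    0. ]
```

```bash
cat >> h.py <<'E'
from scipy.spatial.transform import Rotation as Ro
np.set_printoptions(precision=2,suppress=True)
def plan(x,y,z,jaw):
    """jaw: world angle (deg, mod 180) of tool z. prints spin (deg, about tool x) then shift in tool axes AFTER spin (m)"""
    s=observe();M=Ro.from_euler('xyz',s['tool_rot']).as_matrix();p=s['tcp_pos']
    a=np.degrees(np.arctan2(M[1,2],M[0,2]));sp=-((jaw-a+90)%180-90)
    M2=M@Ro.from_euler('x',sp,degrees=True).as_matrix()
    d=M2.T@(np.array([x,y,z])-p)/1000
    print('t',round(s['t'],2),'tcp',p,'jaw',round(a,2),'axis',M[:,0],'j6',s['joints'][5].round(2),'w',round(s['width'],1),'F',s['contact_force'])
    print('SPIN',round(sp,2),'then shift',d.round(4), 'before-spin axes',(M.T@(np.array([x,y,z])-p)/1000).round(4))
E
python3 - <<'E'
from h import *
plan(568.5,-159,150,-86.5)
E
```

```text
t 0.1 tcp [ 247.09 -573.22  203.58] jaw -66.69 axis [-0.  0. -1.] j6 -0.11 w 85.7 F [-0.54  0.3   0.73]
SPIN 19.81 then shift [ 0.05  0.35 -0.39] before-spin axes [ 0.05  0.46 -0.25]
```

```bash
python3 -m pendant '[[0,0,0,6.6,-1],[0,0,0,6.6,-1],[0,0,0,6.6,-1],[0,0.035,-0.039,0,-1],[0,0.035,-0.039,0,-1],[0,0.035,-0.039,0,-1],[0,0.035,-0.039,0,-1],[0,0.035,-0.039,0,-1]]' 60
python3 -m pendant '[[0,0.035,-0.039,0,-1],[0,0.035,-0.039,0,-1],[0,0.035,-0.039,0,-1],[0,0.035,-0.039,0,-1],[0,0.035,-0.039,0,-1],[0,0,0,0,-1],[0,0,0,0,-1]]'
python3 - <<'E'
from h import *
plan(568.5,-158.5,35,-86.5)
E
```

```text
t: 0.9
tcp_pos: [403.2, -376.1, 204.3]
tool_rot: [-2.67, 1.57, 2.103]
contact_force: [1.0, -0.5, -0.4]
width: 85.7
t: 1.6
tcp_pos: [557.9, -181.0, 204.1]
tool_rot: [-1.623, 1.569, -3.129]
contact_force: [-0.3, -1.4, -0.5]
width: 85.5
t 1.6 tcp [ 557.87 -180.97  204.08] jaw -86.32 axis [-0. -0. -1.] j6 1.07 w 85.5 F [-0.32 -1.38 -0.46]
SPIN 0.18 then shift [ 0.17  0.01 -0.02] before-spin axes [ 0.17  0.01 -0.02]
```

```bash
sed -i 's/precision=2/precision=4/' h.py
python3 - <<'E'
from h import *
plan(568.5,-158.5,35,-86.5)
snap('top','t1');snap('scene','s1')
E
```

```text
t 1.6 tcp [ 557.8679 -180.9734  204.0795] jaw -86.32 axis [-0.0016 -0.     -1.    ] j6 1.07 w 85.5 F [-0.3185 -1.3819 -0.4569]
SPIN 0.18 then shift [ 0.1691  0.0123 -0.0218] before-spin axes [ 0.1691  0.0123 -0.0217]
```

View pics/t1.png

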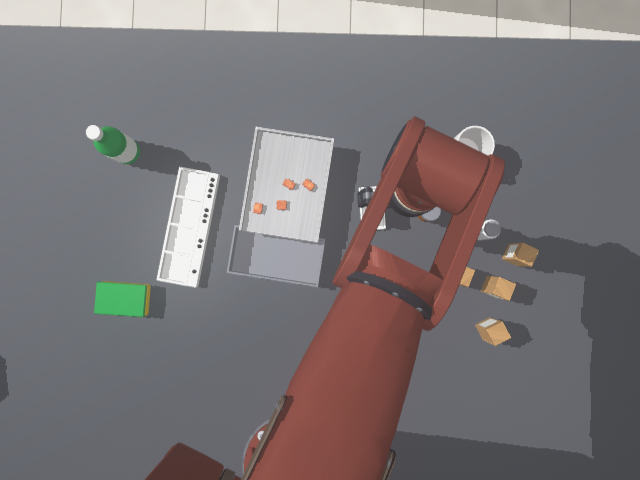

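```bash
python3 -m pendant '[[0,0.0123,-0.0218,0,-1],[0.03,0,0,0,-1],[0.04,0,0,0,-1],[0.04,0,0,0,-1],[0.03,0,0,0,-1],[0.02,0,0,0,-1],[0,0,0,0,-1],[0,0,0,0,-1]]'
python3 - <<'E'
from h import *
plan(568.5,-158.5,35,-86.5)
snap('scene','s2');a=cv2.imread('pics/s2.png');cv2.imwrite('pics/s2c.png',cv2.resize(a[130:300,180:350],None,fx=3.5,fy=3.5,interpolation=2))
E
```

```text
t: 2.5
tcp_pos: [568.2, -161.0, 44.9]
tool_rot: [-1.728, 1.57, 3.043]
contact_force: [0.2, -0.4, 0.1]
width: 85.5
t 2.5 tcp [ 568.1847 -160.9836   44.9054] jaw -86.62 axis [-0.0005  0.0001 -1.    ] j6 1.12 w 85.5 F [ 0.1711 -0.4311  0.0538]
SPIN -0.12 then shift [ 0.0099  0.0005 -0.0025] before-spin axes [ 0.0099  0.0005 -0.0025]
```

View pics/s2c.png

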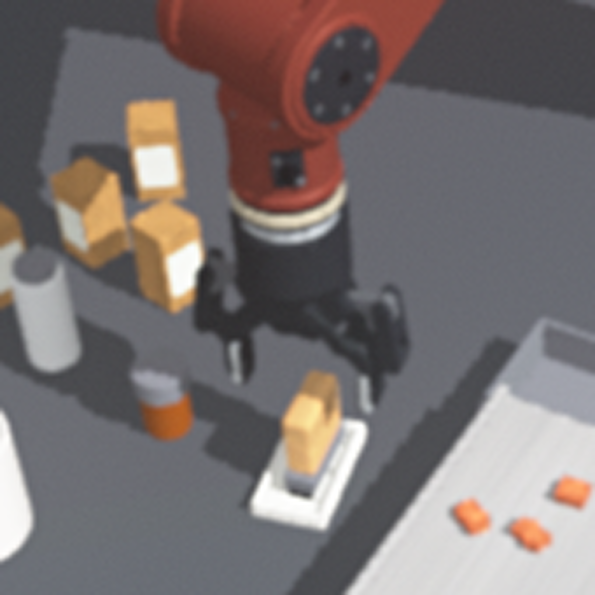

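```bash
python3 -m pendant '[[0.01,0,-0.002,0,-1],[0,0,0,0,-1],[0,0,0,0,1],[0,0,0,0,1],[0,0,0,0,1],[0,0,0,0,1],[0,0,0,0,1],[0,0,0,0,1],[0,0,0,0,1],[0,0,0,0,1]]' 60
python3 - <<'E'
from h import *
plan(568.5,-158.5,150,-86.5)
E
```

```text
t: 3.55
tcp_pos: [569.2, -158.0, 35.2]
tool_rot: [1.02, 1.57, -0.489]
contact_force: [0.2, -0.5, 1.9]
width: 20.4
t 3.55 tcp [ 569.2261 -157.9516   35.2255] jaw -86.49 axis [ 0.001  -0.0006 -1.    ] j6 1.12 w 20.4 F [ 0.1716 -0.5426  1.9068]
SPIN 0.01 then shift [-0.1148 -0.0006  0.0006] before-spin axes [-0.1148 -0.0006  0.0006]
```

```bash
python3 -m pendant '[[-0.03,0,0,0,1],[-0.04,0,0,0,1],[-0.045,0,0,0,1],[0,0,0,-7.95,1],[0,0,0,-7.95,1],[0,0,0,-7.95,1],[0,0,0,-7.95,1],[0,0,0,-7.95,1],[0,0,0,-7.95,1],[0,0,0,-7.95,1],[0,0,0,-7.95,1],[0,0,0,-7.95,1]]'
python3 -m pendant '[[0,0,0,-7.95,1],[0,0,0,0,1],[0,0,0,0,1]]'
python3 - <<'E'
from h import *
plan(663.2,-24,110,-7)
snap('scene','s3');a=cv2.imread('pics/s3.png');cv2.imwrite('pics/s3c.png',cv2.resize(a[130:300,180:350],None,fx=3.5,fy=3.5,interpolation=2))
E
```

```text
t: 4.75
tcp_pos: [567.5, -157.0, 148.4]
tool_rot: [2.904, 1.568, 2.649]
contact_force: [-0.8, -0.1, -2.3]
width: 20.4
t: 5.05
tcp_pos: [568.0, -157.2, 148.9]
tool_rot: [2.783, 1.569, 2.658]
contact_force: [-0.5, -0.5, -1.2]
width: 20.5
t 5.05 tcp [ 567.9774 -157.2107  148.8835] jaw -7.15 axis [-0.0017  0.0009 -1.    ] j6 -0.26 w 20.5 F [-0.5421 -0.4656 -1.2025]
SPIN -0.15 then shift [0.0388 0.1438 0.0783] before-spin axes [0.0388 0.144  0.078 ]
```

View pics/s3c.png

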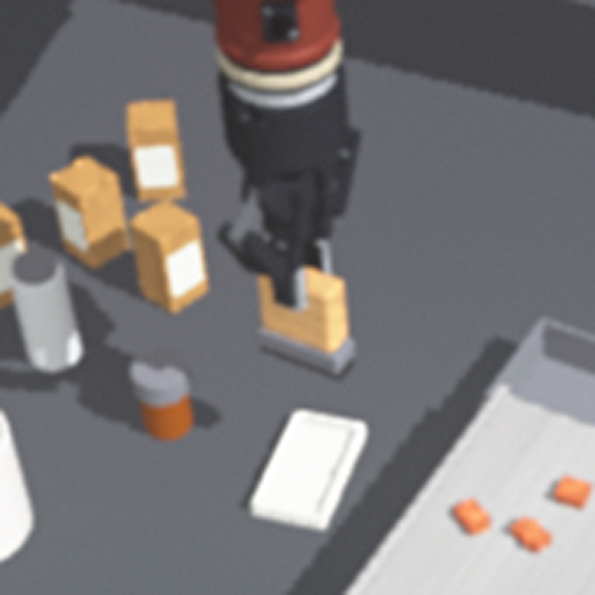

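```bash
python3 -m pendant '[[0,0.036,0.0195,0,1],[0,0.036,0.0195,0,1],[0,0.036,0.0195,0,1],[0,0.036,0.0195,0,1],[0,0,0,0,1],[0,0,0,0,1],[0.03,0,0,0,1],[0.025,0,0,0,1],[0,0,0,0,1],[0,0,0,0,1]]'
python3 - <<'E'
from h import *
plan(663.2,-24,82,-7)
snap('scene','s4');a=cv2.imread('pics/s4.png');cv2.imwrite('pics/s4c.png',cv2.resize(a[180:350,250:420],None,fx=3.5,fy=3.5,interpolation=2))
E
```

```text
t: 6.1
tcp_pos: [662.5, -25.2, 94.2]
tool_rot: [-3.056, 1.569, 3.103]
contact_force: [1.1, 0.0, -0.7]
width: 20.4
t 6.1 tcp [662.4576 -25.188   94.2075] jaw -7.1 axis [-0.0022  0.0001 -1.    ] j6 -0.02 w 20.4 F [ 1.0595  0.0426 -0.7194]
SPIN -0.1 then shift [0.0122 0.0013 0.0006] before-spin axes [0.0122 0.0013 0.0006]
```

View pics/s4c.png

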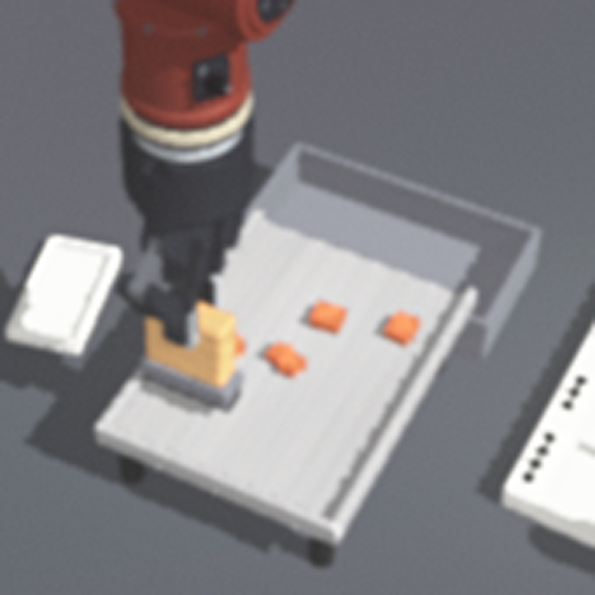

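```bash
python3 -m pendant '[[0.006,0.001,0,0,1],[0.004,0,0,0,1],[0.002,0,0,0,1],[0,0,0,0,1],[0,0,0,0,1]]'; python3 -m pendant '[[0.001,0,0,0,1],[0,0,0,0,1],[0,0,0,0,1]]'
```

```text
t: 6.65
tcp_pos: [663.8, -23.1, 82.9]
tool_rot: [-0.634, 1.571, -0.756]
contact_force: [0.4, 0.2, -1.3]
width: 20.3
t: 6.95
tcp_pos: [663.8, -23.2, 81.8]
tool_rot: [0.75, 1.571, 0.628]
contact_force: [0.5, -0.4, -2.4]
width: 20.5
```

```bash
python3 -m pendant '[[0,0,-0.008,0,1],[0,0,-0.015,0,1],[0,0,-0.015,0,1],[0,0,-0.015,0,1],[0,0,-0.015,0,1],[0,0,-0.015,0,1],[0,0,-0.015,0,1],[0,0,-0.015,0,1],[0,0,-0.015,0,1],[0,0,-0.015,0,1],[0,0,-0.015,0,1],[0,0,-0.012,0,1]]'
python3 -m pendant '[[0,0,-0.006,0,1],[0,0,0,0,1],[0,0,0,0,1]]'
python3 - <<'E'
from h import *
plan(663.2,-24,82,-7)
snap('scene','s5');a=cv2.imread('pics/s5.png');cv2.imwrite('pics/s5c.png',cv2.resize(a[180:350,250:420],None,fx=3.5,fy=3.5,interpolation=2))
E
```

```text
t: 8.15
tcp_pos: [493.6, -2.3, 81.8]
tool_rot: [3.097, 1.57, 2.975]
contact_force: [-0.7, -0.1, -2.1]
width: 20.3
t: 8.45
tcp_pos: [489.7, -1.9, 82.2]
tool_rot: [-0.016, 1.569, -0.138]
contact_force: [0.3, -0.3, -0.6]
width: 20.9
t 8.45 tcp [489.704   -1.8892  82.1514] jaw -7.0 axis [ 0.0013 -0.0002 -1.    ] j6 -0.03 w 20.9 F [ 0.3092 -0.3214 -0.6304]
SPIN 0.0 then shift [ 0.0004 -0.0008  0.1749] before-spin axes [ 0.0004 -0.0008  0.1749]
```

View pics/s5c.png

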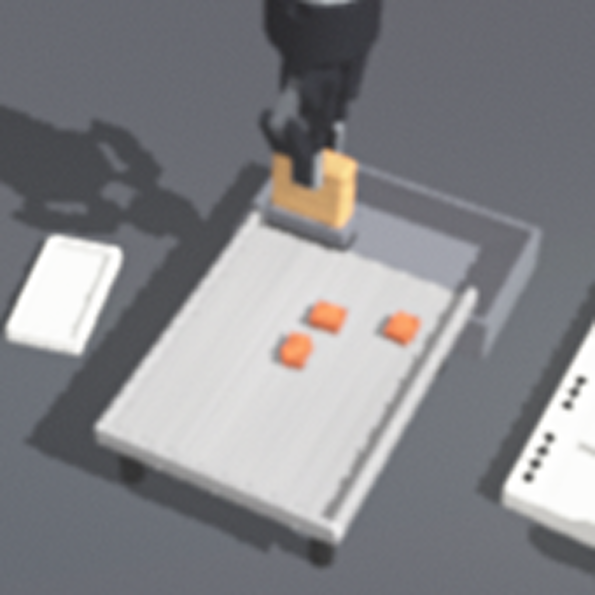

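```bash
python3 -m pendant '[[-0.03,0,0,0,1],[0,0,0.035,0,1],[0,0,0.035,0,1],[0,0,0.035,0,1],[0,0.022,0.035,0,1],[0,0.023,0.035,0,1],[0,0,0,0,1],[0,0,0,0,1],[0.018,0,0,0,1],[0,0,0,0,1],[0,0,0,0,1]]'
python3 - <<'E'
from h import *
plan(668.6,21.7,82,-7)
p,d=snap('scene','s6');a=cv2.imread('pics/s6.png');cv2.imwrite('pics/s6c.png',cv2.resize(a[180:350,250:420],None,fx=3.5,fy=3.5,interpolation=2))
for u,v in[(250+294/3.5,180+350/3.5),(250+327/3.5,180+316/3.5),(250+402/3.5,180+327/3.5)]: print(w('scene',u,v,z=59))
E
```

```text
t: 9.6
tcp_pos: [666.0, 21.2, 92.0]
tool_rot: [-3.079, 1.567, 3.081]
contact_force: [-0.0, 0.6, -0.6]
width: 20.5
t 9.6 tcp [666.013  21.204  92.049] jaw -7.03 axis [-0.0038  0.0002 -1.    ] j6 0.05 w 20.5 F [-0.045   0.5994 -0.6278]
SPIN -0.03 then shift [0.01   0.0008 0.0025] before-spin axes [0.01   0.0008 0.0025]
[609.9141  26.42    59.    ]
[573.4202  37.4608  59.    ]
[564.8411  88.1097  59.    ]
```

View pics/s6c.png

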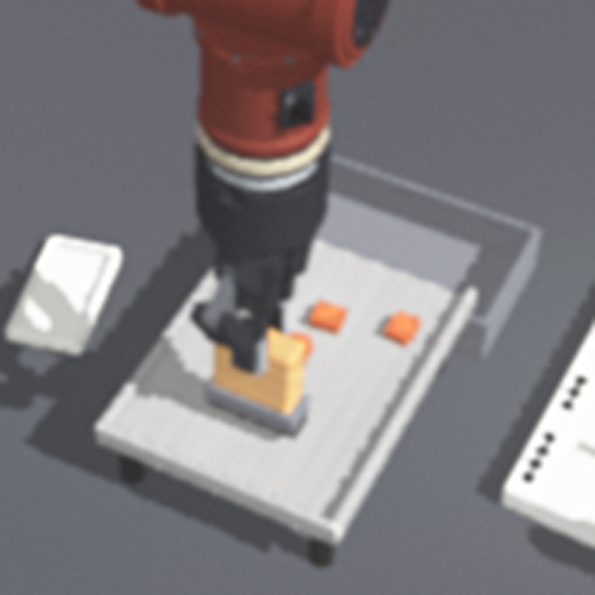

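```bash
python3 -m pendant '[[0.006,0.002,0,0,1],[0.004,0,0,0,1],[0,0,0,0,1],[0,0,0,0,1]]'
python3 -m pendant '[[0,0,-0.008,0,1],[0,0,-0.015,0,1],[0,0,-0.015,0,1],[0,0,-0.015,0,1],[0,0,-0.015,0,1],[0,0,-0.015,0,1],[0,0,-0.015,0,1],[0,0,-0.015,0,1],[0,0,-0.015,0,1],[0,0,-0.015,0,1],[0,0,-0.015,0,1],[0,0,-0.012,0,1]]'
python3 -m pendant '[[0,0,-0.007,0,1],[0,0,0,0,1],[0,0,0,0,1]]'
python3 - <<'E'
from h import *
plan(668.6,21.7,82,-7)
snap('scene','s7');a=cv2.imread('pics/s7.png');cv2.imwrite('pics/s7c.png',cv2.resize(a[180:350,250:420],None,fx=3.5,fy=3.5,interpolation=2))
E
```

```text
t: 10.05
tcp_pos: [668.3, 23.6, 83.7]
tool_rot: [-3.097, 1.571, 3.065]
contact_force: [0.1, -0.7, -1.5]
width: 20.7
t: 11.25
tcp_pos: [498.6, 44.5, 84.0]
tool_rot: [0.4, 1.571, 0.278]
contact_force: [0.8, 0.3, -2.2]
width: 20.2
t: 11.55
tcp_pos: [493.4, 45.0, 84.2]
tool_rot: [0.03, 1.569, -0.092]
contact_force: [0.3, -0.4, -1.3]
width: 20.6
t 11.55 tcp [493.4331  45.0402  84.1755] jaw -6.99 axis [ 0.0014 -0.0001 -1.    ] j6 0.07 w 20.6 F [ 0.2948 -0.4283 -1.3177]
SPIN 0.01 then shift [ 0.0024 -0.0018  0.1767] before-spin axes [ 0.0024 -0.0018  0.1767]
```

View pics/s7c.png

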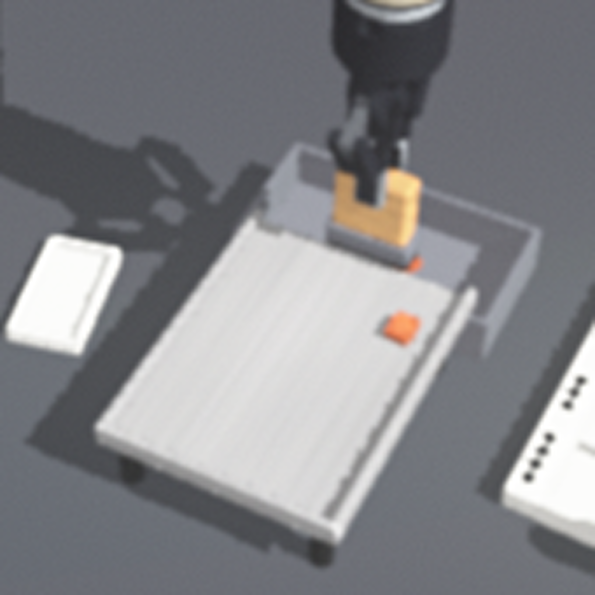

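```bash
python3 -m pendant '[[-0.03,0,0,0,1],[0,0,0.035,0,1],[0,0,0.035,0,1],[0,0.02,0.035,0,1],[0,0.021,0.025,0,1],[0,0,0,0,1],[0,0,0,0,1],[0.02,0,0,0,1],[0,0,0,0,1],[0,0,0,0,1]]'
python3 - <<'E'
from h import *
plan(620,70,82,-7)
p,d=snap('scene','s8');a=cv2.imread('pics/s8.png');cv2.imwrite('pics/s8c.png',cv2.resize(a[180:350,250:420],None,fx=3.5,fy=3.5,interpolation=2))
snap('top','t8');a=cv2.imread('pics/t8.png');cv2.imwrite('pics/t8c.png',cv2.resize(a[120:300,220:400],None,fx=3.33,fy=3.33,interpolation=2))
print(w('scene',250+402/3.5,180+327/3.5,z=59), w('scene',250+415/3.5,180+265/3.5,z=59),w('scene',250+415/3.5,180+265/3.5,z=13))
E
```

```text
t: 12.6
tcp_pos: [625.2, 69.5, 93.0]
tool_rot: [-2.954, 1.568, -3.076]
contact_force: [0.1, 0.1, -2.0]
width: 20.5
t 12.6 tcp [625.2044  69.4965  92.9773] jaw -7.02 axis [-0.0028 -0.0002 -1.    ] j6 0.12 w 20.5 F [ 0.0745  0.1061 -1.9554]
SPIN -0.02 then shift [ 0.011  -0.0001 -0.0052] before-spin axes [ 0.011  -0.0001 -0.0052]
[564.8411  88.1097  59.    ] [506.4514  80.0684  59.    ] [463.7655  71.1754  13.    ]
```

View pics/s8c.png

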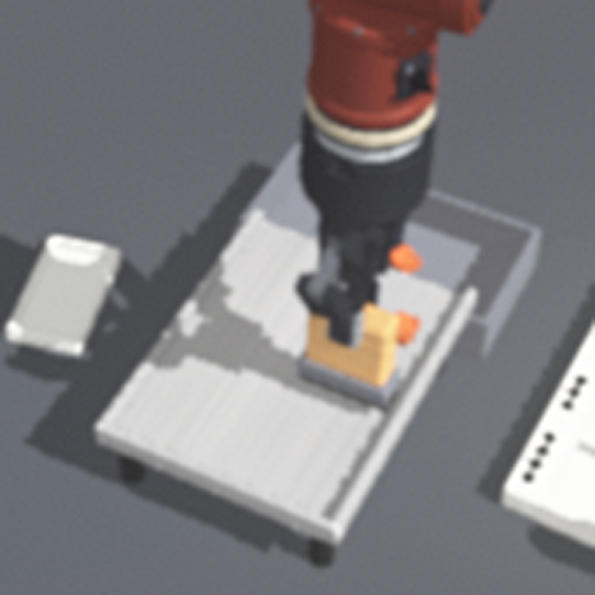

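View pics/t8c.png

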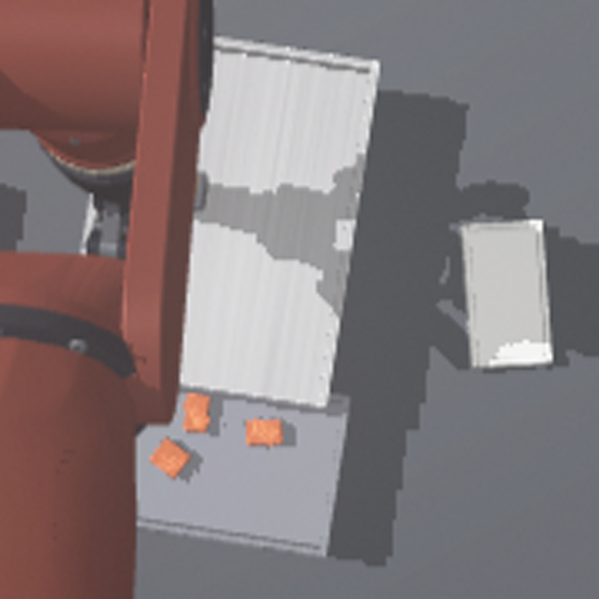

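```bash
python3 -m pendant '[[0.006,0,0,0,1],[0.005,0,0,0,1],[0,0,0,0,1],[0,0,0,0,1]]'
python3 -m pendant '[[0,0,-0.008,0,1],[0,0,-0.014,0,1],[0,0,-0.014,0,1],[0,0,-0.014,0,1],[0,0,-0.014,0,1],[0,0,-0.014,0,1],[0,0,-0.014,0,1],[0,0,-0.014,0,1],[0,0,-0.014,0,1],[0,0,-0.008,0,1],[0,0,0,0,1],[0,0,0,0,1]]'
python3 - <<'E'
from h import *
plan(668.6,21.7,82,-7)
s=observe();print('platex',(s['tcp_pos'][:2]-[609,27])@[.9925,-.1219])
snap('scene','s9');a=cv2.imread('pics/s9.png');cv2.imwrite('pics/s9c.png',cv2.resize(a[180:350,250:420],None,fx=3.5,fy=3.5,interpolation=2))
E
```

```text
t: 13.1
tcp_pos: [626.5, 70.0, 82.5]
tool_rot: [-3.033, 1.57, 3.128]
contact_force: [0.9, -0.2, -0.5]
width: 20.2
t: 14.3
tcp_pos: [500.3, 85.6, 83.2]
tool_rot: [0.086, 1.569, -0.036]
contact_force: [0.1, -0.1, -1.7]
width: 20.4
t 14.3 tcp [500.3334  85.5701  83.211 ] jaw -6.98 axis [ 0.0014 -0.0001 -1.    ] j6 0.15 w 20.4 F [ 0.0634 -0.0891 -1.6527]
SPIN 0.02 then shift [ 0.0015 -0.0429  0.1748] before-spin axes [ 0.0015 -0.0429  0.1748]
platex -114.9912866589004
```

View pics/s9c.png

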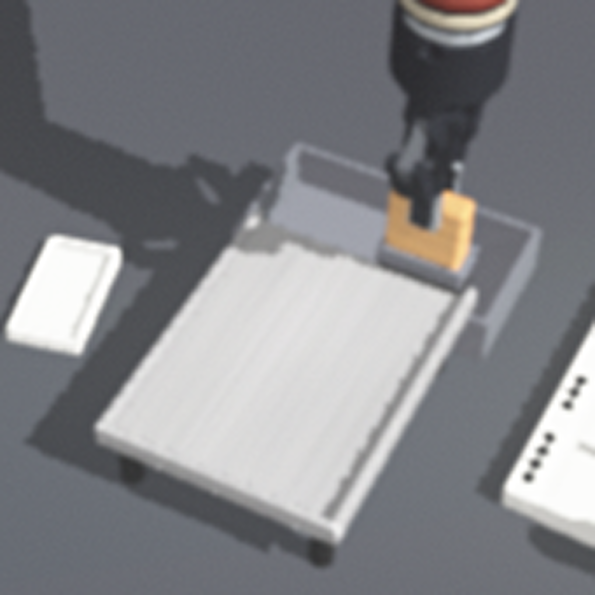

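```bash
python3 -m pendant '[[-0.04,0,0,0,1],[-0.03,0,0.02,0,1],[0,-0.035,0.025,0,1],[0,-0.035,0.025,0,1],[0,-0.035,0.015,0,1],[0,-0.035,0,0,1],[0,-0.035,0,0,1],[0,-0.035,0,0,1],[0,0,0,0,1],[0,0,0,0,1]]'
python3 - <<'E'
from h import *
plan(571.5,-160.5,140,-84.8)
snap('top','t10');a=cv2.imread('pics/t10.png');cv2.imwrite('pics/t10c.png',cv2.resize(a[120:300,220:400],None,fx=3.33,fy=3.33,interpolation=2))
E
```

```text
t: 15.35
tcp_pos: [559.0, -134.1, 152.8]
tool_rot: [1.137, 1.57, 1.013]
contact_force: [-0.2, -0.1, -1.7]
width: 20.6
t 15.35 tcp [ 558.9973 -134.1141  152.7823] jaw -7.13 axis [ 0.0004  0.0006 -1.    ] j6 -0.23 w 20.6 F [-0.1932 -0.0771 -1.7096]
SPIN 77.67 then shift [0.0128 0.0101 0.0274] before-spin axes [ 0.0128 -0.0246  0.0157]
```

View pics/t10c.png

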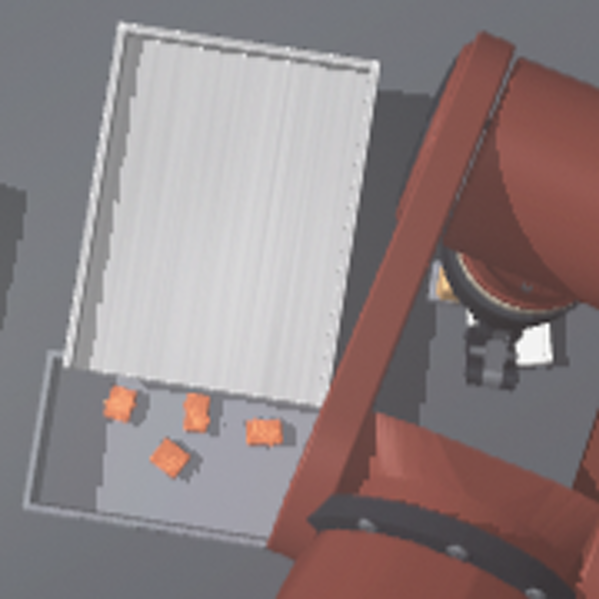

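```bash
python3 - <<'E'
from h import *
d=np.load('pics/t10.npy')
for u,v in[(120,404),(197,412),(264,432),(170,458)]:
    u=220+u/3.33;v=120+v/3.33; p=w('top',u,v,d=d[int(round(v)),int(round(u))]); q=p[:2]-[457.6,45.6]; print(p,q@[.9925,-.1219],q@[.1219,.9925])
E
python3 -m pendant '[[0,0,0,7.77,1],[0,0,0,7.77,1],[0,0,0,7.77,1],[0,0,0,7.77,1],[0,0,0,7.77,1],[0,0,0,7.77,1],[0,0,0,7.77,1],[0,0,0,7.77,1],[0,0,0,7.77,1],[0,0,0,7.77,1],[0,0.01,0.027,0,1],[0,0,0,0,1]]'
python3 -m pendant '[[0.03,0,0,0,1],[0.03,0,0,0,1],[0,0,0,0,1],[0,0,0,0,1],[0,0,0,0,1]]'
python3 - <<'E'
from h import *
plan(571.5,-160.5,36,-84.8)
snap('scene','s11');a=cv2.imread('pics/s11.png');cv2.imwrite('pics/s11c.png',cv2.resize(a[130:300,180:350],None,fx=3.5,fy=3.5,interpolation=2))
E
```

```text
[489.3672  94.8111  11.0381] 25.53006434772568 52.71443439130598
[485.4063  42.7556  14.3816] 27.944506515363443 0.5665345152039275
[473.3587  -2.3937  15.1014] 21.490925961137737 -45.71278411796243
[454.2172  59.6163  15.8864] -5.066051439058472 13.498834647818043
t: 16.6
tcp_pos: [572.9, -160.0, 153.3]
tool_rot: [0.784, 1.568, -0.693]
contact_force: [-0.6, 0.5, -1.6]
width: 20.4
t: 17.1
tcp_pos: [572.6, -159.1, 94.7]
tool_rot: [1.145, 1.568, -0.332]
contact_force: [0.7, -0.2, -0.8]
width: 20.6
t 17.1 tcp [ 572.6107 -159.0984   94.732 ] jaw -84.64 axis [ 0.003 -0.001 -1.   ] j6 1.09 w 20.6 F [ 0.6807 -0.2349 -0.7538]
SPIN 0.16 then shift [ 0.0587 -0.0014  0.0012] before-spin axes [ 0.0587 -0.0014  0.0012]
```

View pics/s11c.png

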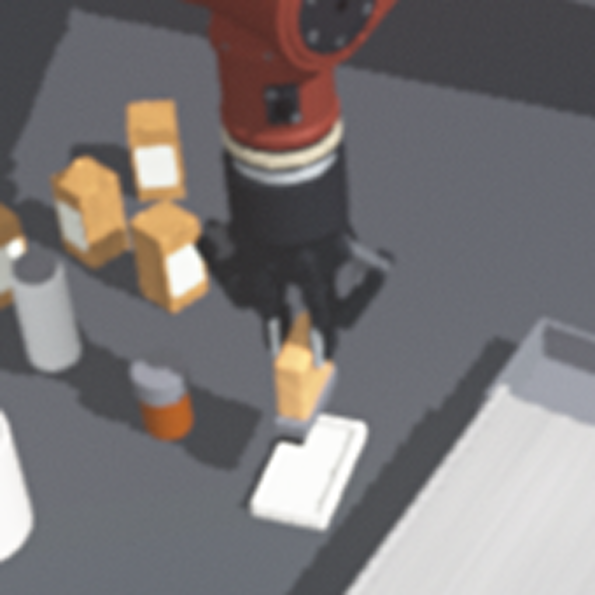

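Lower gently into the rest, release, and go up.

```bash
python3 -m pendant '[[0.025,-0.001,0.001,0,1],[0.02,0,0,0,1],[0.01,0,0,0,1],[0,0,0,0,1],[0,0,0,0,1]]'
python3 -m pendant '[[0.002,0,0,0,1],[0.002,0,0,0,1],[0,0,0,0,1],[0,0,0,0,1]]'
```

```text
t: 17.65
tcp_pos: [571.2, -160.6, 39.0]
tool_rot: [1.124, 1.569, -0.354]
contact_force: [0.6, 0.5, -0.7]
width: 20.6
t: 18.05
tcp_pos: [571.5, -160.8, 35.2]
tool_rot: [1.105, 1.568, -0.373]
contact_force: [0.5, 0.1, 3.1]
width: 20.7
```

```bash
python3 -m pendant '[[0,0,0,0,0],[0,0,0,0,-1],[0,0,0,0,-1],[0,0,0,0,-1],[0,0,0,0,-1],[0,0,0,0,-1],[-0.04,0,0,0,-1],[-0.05,0,0,0,-1],[-0.05,0,0,0,-1],[-0.03,0,0,0,-1],[0,0,0,0,-1],[0,0,0,0,-1]]'
python3 - <<'E'
from h import *
plan(528,-397,200,-86)
snap('scene','s12');a=cv2.imread('pics/s12.png');cv2.imwrite('pics/s12c.png',cv2.resize(a[130:300,150:320],None,fx=3.5,fy=3.5,interpolation=2))
E
```

```text
t: 19.25
tcp_pos: [570.6, -160.5, 204.8]
tool_rot: [1.065, 1.569, -0.413]
contact_force: [0.6, 0.7, -1.2]
width: 85.2
t 19.25 tcp [ 570.5992 -160.4661  204.795 ] jaw -84.69 axis [ 0.0019 -0.0008 -1.    ] j6 1.09 w 85.2 F [ 0.5873  0.6726 -1.1726]
SPIN 1.31 then shift [ 0.0049 -0.059   0.233 ] before-spin axes [ 0.0049 -0.0643  0.2316]
```

View pics/s12c.png

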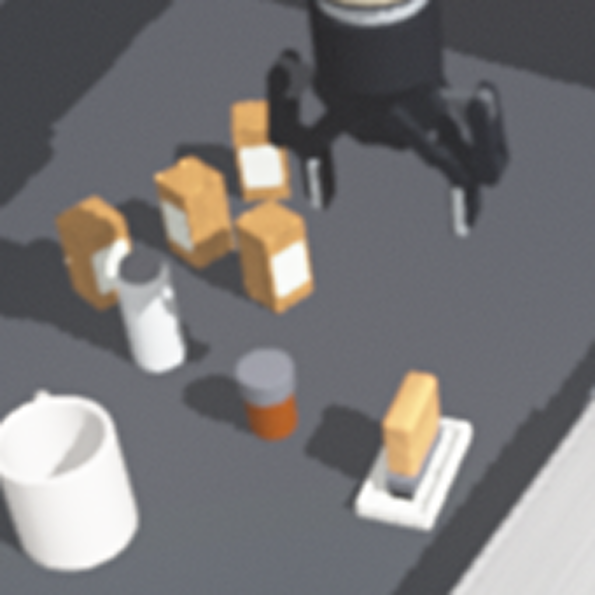

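Run:
```python
from h import *
for u,v,z in[(449,262,76),(367,380,76),(340,532,76),(225,333,76),(324,169,95),(106,109,60)]: print('top',w('top',400+u/3.5,180+v/3.5,z=z))
for u,v,z in[(143,268,95),(266,376,60),(272,218,76),(193,183,76),(93,220,76)]: print('scene',w('scene',150+u/3.5,130+v/3.5,z=z))
a=cv2.imread('pics/s12.png');cv2.imwrite('pics/s12d.png',cv2.resize(a[185:265,160:240],None,fx=7,fy=7,interpolation=2))
```

```text
top [ 475.444 -481.364   76.   ]
top [ 404.1183 -433.6553   76.    ]
top [ 314.2294 -418.8024   76.    ]
top [ 429.4072 -349.3921   76.    ]
top [ 527.2586 -399.8441   95.    ]
top [ 562.6411 -280.1865   60.    ]
scene [ 535.7441 -392.5285   95.    ]
scene [ 574.511  -275.0857   60.    ]
scene [ 430.734 -344.14    76.   ]
scene [ 414.3515 -423.3257   76.    ]
scene [ 482.5388 -472.5418   76.    ]
```

View pics/s12d.png

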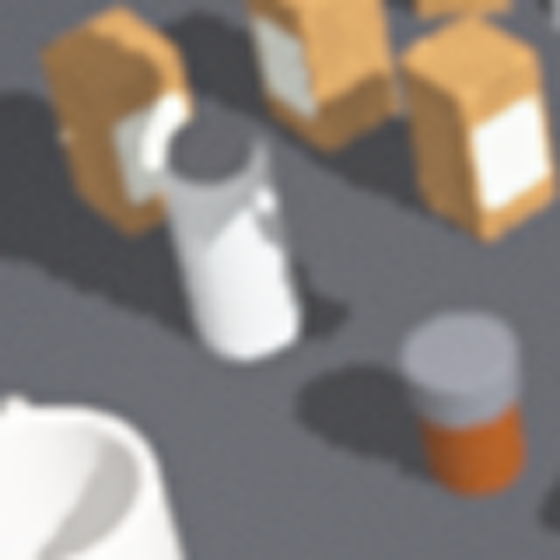

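```bash
python3 -m pendant '[[0,-0.0107,0.0386,0,-1],[0,-0.0107,0.0386,0,-1],[0,-0.0107,0.0386,0,-1],[0,-0.0107,0.0386,0,-1],[0,-0.0107,0.0386,0,-1],[0,-0.0107,0.0386,0,-1],[0,0,0,0,-1],[0,0,0,0,-1],[0,0,0,0,-1]]' 45
python3 - <<'E'
from h import *
plan(529,-398.5,37,-86)
E
```

```text
t: 20.2
tcp_pos: [527.0, -395.2, 201.6]
tool_rot: [-2.539, 1.567, 2.267]
contact_force: [0.2, 0.4, -0.3]
width: 85.5
t 20.2 tcp [ 526.9835 -395.1905  201.5839] jaw -84.67 axis [-0.0026  0.0031 -1.    ] j6 0.73 w 85.5 F [ 0.2134  0.364  -0.2964]
SPIN 1.33 then shift [0.1646 0.0022 0.004 ] before-spin axes [0.1646 0.0021 0.004 ]
```

```bash
python3 -m pendant '[[0.03,0.002,0.003,0,-1],[0.03,0,0,0,-1],[0.03,0,0,0,-1],[0,0,0,0,-1],[0,0,0,0,-1]]'
python3 - <<'E'
from h import *
plan(529,-398.5,37,-86)
snap('scene','s13');a=cv2.imread('pics/s13.png');cv2.imwrite('pics/s13c.png',cv2.resize(a[130:300,120:290],None,fx=3.5,fy=3.5,interpolation=2))
snap('top','t13');a=cv2.imread('pics/t13.png');cv2.imwrite('pics/t13c.png',a)
E
```

```text
t: 20.7
tcp_pos: [529.8, -397.9, 113.1]
tool_rot: [-2.493, 1.568, 2.314]
contact_force: [-0.5, 0.4, 0.4]
width: 85.2
t 20.7 tcp [ 529.8153 -397.8913  113.1022] jaw -84.61 axis [-0.0016  0.0018 -1.    ] j6 0.73 w 85.2 F [-0.4599  0.4151  0.376 ]
SPIN 1.39 then shift [ 0.0761 -0.0007  0.0007] before-spin axes [ 0.0761 -0.0008  0.0007]
```

View pics/s13c.png

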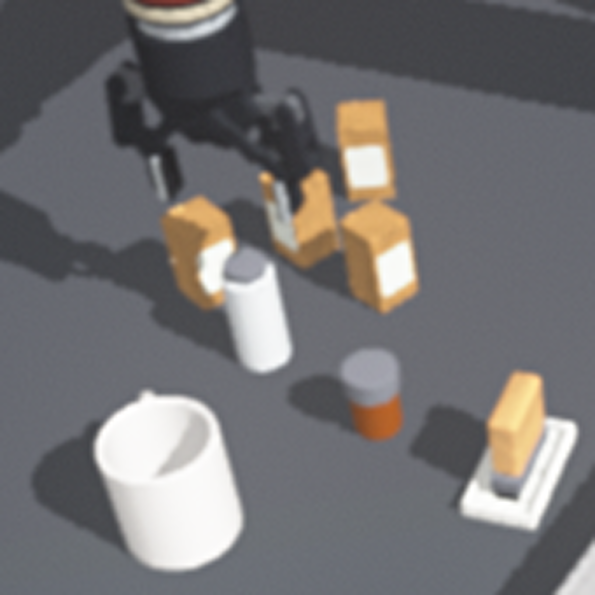

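View pics/t13c.png

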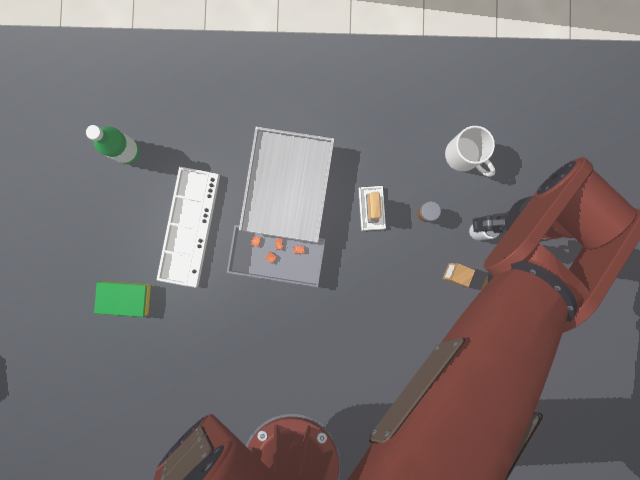

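Run:
```python
from h import *
ci=camera_info('scene')
for P in[(529.8,-397.9,113.1),(529.8,-397.9,126),(528,-399,95),(528,-399,0),(528,-399,85),(533,-395,95),(533,-395,0)]:
    q=cv2.projectPoints(np.array([P],float),np.array(ci['rvec']),np.array(ci['tvec']),np.array(ci['camera_matrix']),None)[0].ravel(); print(P,(q-[120,130])*3.5)
a=cv2.imread('pics/s13.png');cv2.imwrite('pics/s13d.png',cv2.resize(a[165:245,145:225],None,fx=7,fy=7,interpolation=2))
```

```text
(529.8, -397.9, 113.1) [241.4495 242.6929]
(529.8, -397.9, 126) [238.2608 229.1638]
(528, -399, 95) [245.8194 259.5148]
(528, -399, 0) [267.5102 351.6328]
(528, -399, 85) [248.2089 269.663 ]
(533, -395, 95) [247.0136 264.9264]
(533, -395, 0) [268.7137 357.0669]
```

View pics/s13d.png

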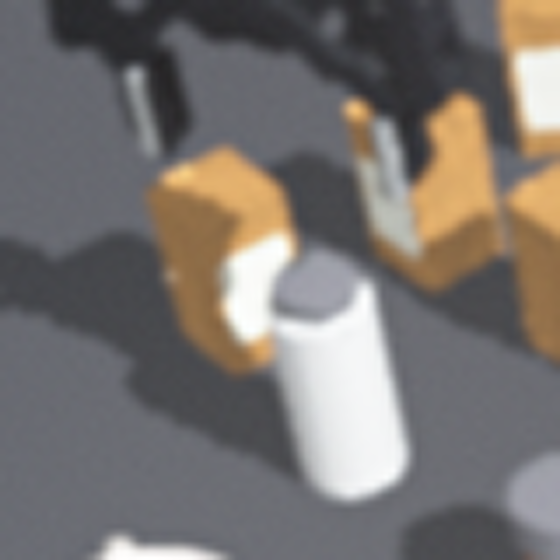

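Run:
```python
from h import *
ci=camera_info('top')
for P in[(526,-350,126),(530,-398,126),(528,-399,95),(534,-445,126)]:
    q=cv2.projectPoints(np.array([P],float),np.array(ci['rvec']),np.array(ci['tvec']),np.array(ci['camera_matrix']),None)[0].ravel(); print(P,q, (q-[440,180])*6)
a=cv2.imread('pics/t13.png');cv2.imwrite('pics/t13d.png',cv2.resize(a[180:280,440:540],None,fx=6,fy=6,interpolation=2))
```

```text
(526, -350, 126) [473.028  227.1824] [198.168  283.0945]
(530, -398, 126) [497.3491 225.8634] [344.0946 275.1802]
(528, -399, 95) [492.162  227.9126] [312.9719 287.4757]
(534, -445, 126) [521.1839 224.5288] [487.1034 267.1728]
```

View pics/t13d.png

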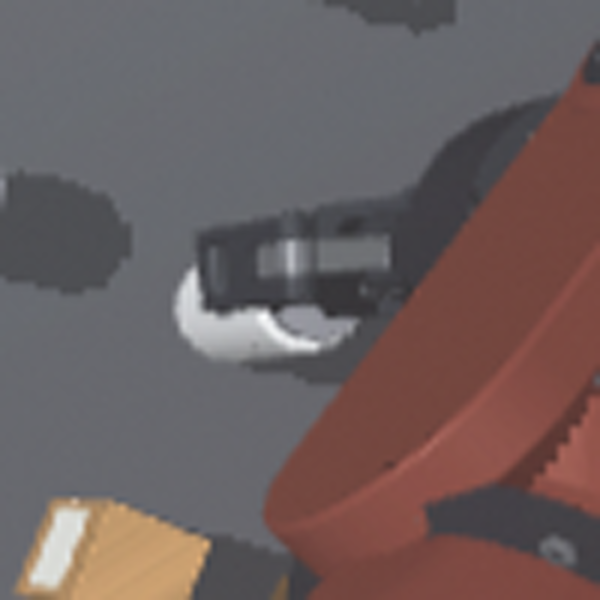

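Run:
```python
from h import *
ci=camera_info('scene')
for P in[(534,-440,126),(534,-450,126),(526,-355,126),(526,-345,126)]:
    q=cv2.projectPoints(np.array([P],float),np.array(ci['rvec']),np.array(ci['tvec']),np.array(ci['camera_matrix']),None)[0].ravel(); print(P,(q-[145,165])*7)
d=np.load('pics/s13.npy')
for u,v in[(145,145),(140,100),(178,140),(405,170),(395,150),(385,130),(395,190),(320,285),(340,480)]:
    U=145+u/7;V=165+v/7; print(u,v,w('scene',U,V,d=d[int(round(V)),int(round(U))]))
```

```text
(534, -440, 126) [195.037  193.7585]
(534, -450, 126) [171.4184 187.5206]
(526, -355, 126) [410.6008 234.2984]
(526, -345, 126) [434.9901 240.709 ]
145 145 [ 546.2768 -445.8205  156.3331]
140 100 [ 546.1408 -442.7431  177.4275]
178 140 [ 536.7297 -438.9222  153.4518]
405 170 [ 534.2906 -345.4418  165.013 ]
395 150 [ 534.6613 -347.632   173.6525]
385 130 [ 537.3802 -348.0152  184.4691]
395 190 [ 536.1345 -350.0373  155.9891]
320 285 [ 531.8072 -395.5478   93.7856]
340 480 [ 545.2534 -396.7839    4.6498]
```

```bash
python3 -m pendant '[[0.03,0,0,0,-1],[0.03,0,0,0,-1],[0.016,0,0,0,-1],[0,0,0,0,-1],[0,0,0,0,1],[0,0,0,0,1],[0,0,0,0,1],[0,0,0,0,1],[0,0,0,0,1],[0,0,0,0,1],[0,0,0,0,1],[0,0,0,0,1]]'
python3 - <<'E'
from h import *
plan(529,-398.5,37,-86)
E
```

```text
t: 22.0
tcp_pos: [531.3, -401.0, 40.1]
tool_rot: [0.715, 1.567, -0.763]
contact_force: [-0.6, 0.3, 5.9]
width: 37.7
t 22.0 tcp [ 531.2745 -400.9988   40.1474] jaw -84.7 axis [ 0.0028 -0.0027 -1.    ] j6 0.73 w 37.7 F [-0.6137  0.2723  5.8559]
SPIN 1.3 then shift [ 0.0031 -0.0021 -0.0027] before-spin axes [ 0.0031 -0.002  -0.0027]
```

```bash
python3 -m pendant '[[-0.03,0,0,0,1],[-0.045,0,0,0,1],[-0.045,0,0,0,1],[-0.03,0,0,0,1],[0,0,0,7.1,1],[0,0,0,7.1,1],[0,0,0,0,1],[0,0,0,0,1]]'
python3 - <<'E'
from h import *
plan(426.1,272.4,190,-98.9)
snap('scene','s14');a=cv2.imread('pics/s14.png');cv2.imwrite('pics/s14c.png',cv2.resize(a[100:270,120:290],None,fx=3.5,fy=3.5,interpolation=2))
E
```

```text
t: 22.8
tcp_pos: [529.3, -399.0, 186.7]
tool_rot: [-2.191, 1.569, 2.368]
contact_force: [-0.2, -0.2, -1.4]
width: 38.5
t 22.8 tcp [ 529.3295 -399.0259  186.6771] jaw -98.74 axis [-0.0015  0.0014 -1.    ] j6 0.97 w 38.5 F [-0.2203 -0.2125 -1.4461]
SPIN 0.16 then shift [-0.0022 -0.2059 -0.6474] before-spin axes [-0.0022 -0.2041 -0.6479]
```

View pics/s14c.png

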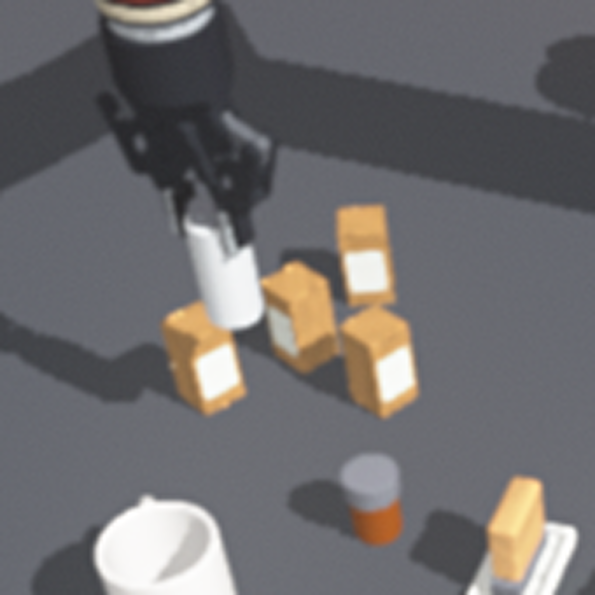

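```bash
python3 -m pendant '[[0,-0.012,-0.0381,0,1],[0,-0.012,-0.0381,0,1],[0,-0.012,-0.0381,0,1],[0,-0.012,-0.0381,0,1],[0,-0.012,-0.0381,0,1],[0,-0.012,-0.0381,0,1],[0,-0.012,-0.0381,0,1],[0,-0.012,-0.0381,0,1],[0,-0.012,-0.0381,0,1],[0,-0.012,-0.0381,0,1]]'
python3 -m pendant '[[0,-0.012,-0.0381,0,1],[0,-0.012,-0.0381,0,1],[0,-0.012,-0.0381,0,1],[0,-0.012,-0.0381,0,1],[0,-0.012,-0.0381,0,1],[0,-0.012,-0.0381,0,1],[0,0,0,0,1],[0,0,0,0,1],[0,0,0,0,1]]'
python3 - <<'E'
from h import *
plan(426.1,272.4,60,-98.9)
E
```

```text
t: 23.85
tcp_pos: [469.6, -3.1, 187.6]
tool_rot: [-2.499, 1.571, 2.06]
contact_force: [0.6, 1.0, -1.9]
width: 38.2
t: 24.75
tcp_pos: [434.3, 231.5, 187.4]
tool_rot: [-0.496, 1.57, -2.222]
contact_force: [-0.2, 1.0, -1.8]
width: 37.6
t 24.75 tcp [434.3163 231.5488 187.4193] jaw -98.88 axis [-0.0006 -0.0009 -1.    ] j6 2.07 w 37.6 F [-0.2109  1.0459 -1.8253]
SPIN 0.02 then shift [ 0.1274 -0.0144 -0.0392] before-spin axes [ 0.1274 -0.0144 -0.0392]
```

```bash
python3 -m pendant '[[0,-0.0144,-0.0392,0,1],[0,0,0,0,1],[0.04,0,0,0,1],[0.04,0,0,0,1],[0.027,0,0,0,1],[0,0,0,0,1],[0,0,0,0,1],[0,0,0,0,1]]'
python3 - <<'E'
from h import *
plan(426.1,272.4,45,-98.9)
snap('scene','s15');a=cv2.imread('pics/s15.png');cv2.imwrite('pics/s15c.png',cv2.resize(a[180:350,370:540],None,fx=3.5,fy=3.5,interpolation=2))
snap('top','t15');a=cv2.imread('pics/t15.png');cv2.imwrite('pics/t15c.png',cv2.resize(a[150:310,90:250],None,fx=3.5,fy=3.5,interpolation=2))
E
```

```text
t: 25.55
tcp_pos: [428.5, 273.5, 83.1]
tool_rot: [2.128, 1.567, 0.401]
contact_force: [0.3, 0.7, -1.9]
width: 38.2
t 25.55 tcp [428.4895 273.5321  83.0669] jaw -98.94 axis [ 0.0039  0.0016 -1.    ] j6 2.16 w 38.2 F [ 0.2635  0.6762 -1.9178]
SPIN -0.04 then shift [ 0.0381 -0.0023  0.0016] before-spin axes [ 0.0381 -0.0023  0.0016]
```

View pics/s15c.png

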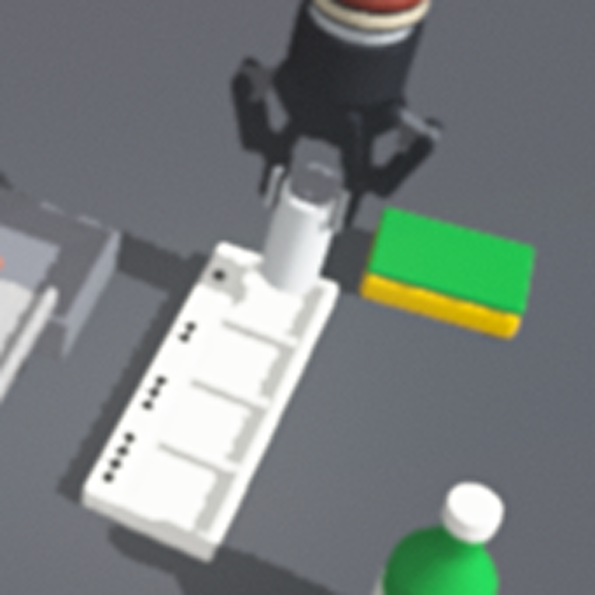

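View pics/t15c.png

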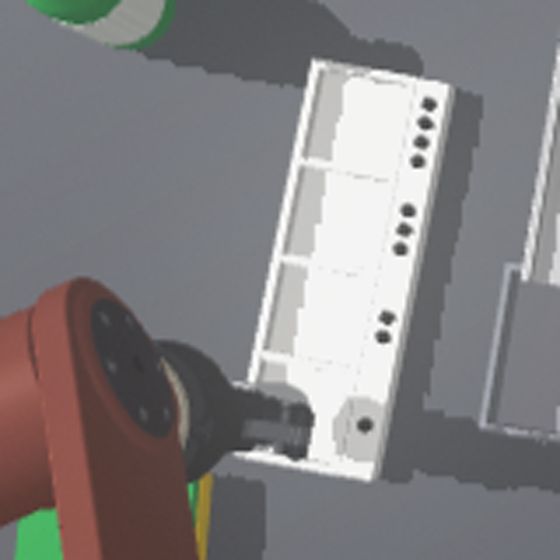

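```bash
python3 -m pendant '[[0,-0.002,0.0015,0,1],[0.015,0,0,0,1],[0.013,0,0,0,1],[0.006,0,0,0,1],[0,0,0,0,1],[0,0,0,0,1]]';python3 -m pendant '[[0.003,0,0,0,1],[0,0,0,0,1],[0,0,0,0,1]]'
```

```text
t: 26.25
tcp_pos: [424.1, 272.2, 46.8]
tool_rot: [-0.612, 1.571, -2.338]
contact_force: [-1.0, 0.2, -2.3]
width: 38.4
t: 26.55
tcp_pos: [425.2, 272.5, 45.1]
tool_rot: [2.089, 1.569, 0.363]
contact_force: [-1.1, -1.5, 5.0]
width: 38.6
```

Contact reached; release and rise.

```bash
python3 -m pendant '[[0,0,0,0,0.2],[0,0,0,0,-0.2],[0,0,0,0,-1],[0,0,0,0,-1],[0,0,0,0,-1],[0,0,0,0,-1],[0,0,0,0,-1],[-0.04,0,0,0,-1],[-0.05,0,0,0,-1],[-0.05,0,0,0,-1],[0,0,0,0,-1],[0,0,0,0,-1]]'
python3 - <<'E'
from h import *
plan(429.5,-348.5,185,-17)
snap('scene','s16');a=cv2.imread('pics/s16.png');cv2.imwrite('pics/s16c.png',cv2.resize(a[180:350,370:540],None,fx=3.5,fy=3.5,interpolation=2))
snap('top','t16')
E
```

```text
t: 27.75
tcp_pos: [425.4, 272.8, 186.0]
tool_rot: [2.165, 1.566, 0.439]
contact_force: [0.4, -0.7, -0.0]
width: 85.5
t 27.75 tcp [425.4434 272.778  185.9602] jaw -98.89 axis [ 0.0042  0.002  -1.    ] j6 2.16 w 85.5 F [ 0.4395 -0.7292 -0.0442]
SPIN -81.89 then shift [-0.0003 -0.5929  0.1855] before-spin axes [-0.0003  0.1     0.6132]
```

View pics/s16c.png

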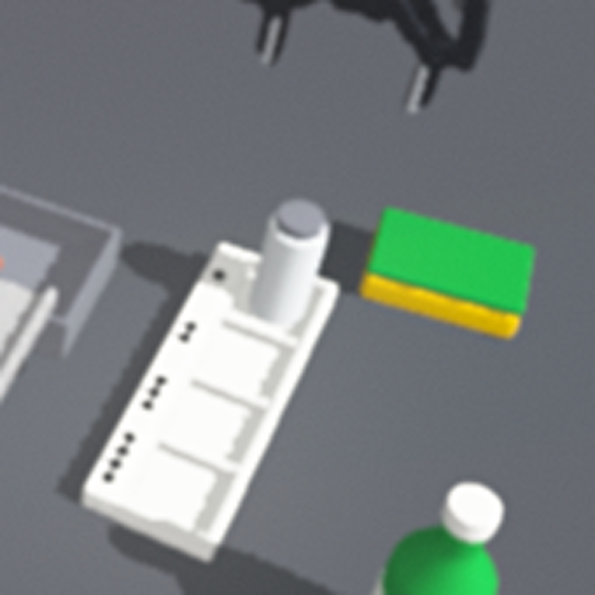

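View pics/t16.png

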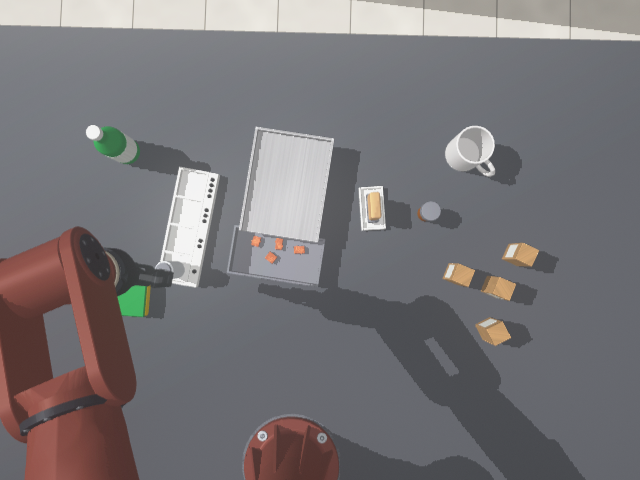

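```bash
python3 -m pendant '[[0,0,0,-8.04,-1],[0,0,0,-8.04,-1],[0,0,0,-8.04,-1],[0,0,0,-8.04,-1],[0,0,0,-8.04,-1],[0,0,0,-8.04,-1],[0,0,0,-8.04,-1],[0,0,0,-8.04,-1],[0,0,0,-8.04,-1],[0,0,0,-8.04,-1],[0,0,0,0,-1]]'
python3 - <<'E'
from h import *
plan(429.7,-348,185,-18.5)
E
```

```text
t: 28.95
tcp_pos: [422.4, 271.3, 181.1]
tool_rot: [-2.395, 1.566, -2.718]
contact_force: [0.5, -0.5, -0.5]
width: 85.3
t 28.95 tcp [422.4173 271.3463 181.0994] jaw -18.51 axis [-0.0047 -0.0021 -1.    ] j6 0.75 w 85.3 F [ 0.4919 -0.4654 -0.4643]
SPIN -0.01 then shift [-0.0026 -0.585   0.2034] before-spin axes [-0.0026 -0.585   0.2035]
```

```bash
python3 -m pendant '[[0,-0.0366,0.0126,0,-1],[0,-0.0366,0.0126,0,-1],[0,-0.0366,0.0126,0,-1],[0,-0.0366,0.0126,0,-1],[0,-0.0366,0.0126,0,-1],[0,-0.0366,0.0126,0,-1],[0,-0.0366,0.0126,0,-1],[0,-0.0366,0.0126,0,-1],[0,-0.0366,0.0126,0,-1],[0,-0.0366,0.0126,0,-1]]'
python3 -m pendant '[[0,-0.0366,0.0126,0,-1],[0,-0.0366,0.0126,0,-1],[0,-0.0366,0.0126,0,-1],[0,-0.0366,0.0126,0,-1],[0,-0.0366,0.0126,0,-1],[0,-0.0366,0.0126,0,-1],[0,0,0,0,-1],[0,0,0,0,-1],[0,0,0,0,-1]]'
python3 - <<'E'
from h import *
plan(429.7,-348,32,-18.5)
E
```

```text
t: 29.95
tcp_pos: [426.3, -116.1, 182.3]
tool_rot: [2.981, 1.568, 2.654]
contact_force: [0.5, 0.2, -0.9]
width: 85.5
t: 30.85
tcp_pos: [428.9, -345.7, 182.5]
tool_rot: [2.511, 1.568, 2.187]
contact_force: [-0.1, 0.7, 0.7]
width: 85.6
t 30.85 tcp [ 428.9396 -345.6548  182.4861] jaw -18.54 axis [-0.0017  0.0025 -1.    ] j6 -0.48 w 85.6 F [-0.1227  0.6935  0.6674]
SPIN -0.04 then shift [ 0.1505 -0.0023  0.0018] before-spin axes [ 0.1505 -0.0022  0.0018]
```

```bash
python3 -m pendant '[[0,-0.002,0.0018,0,-1],[0.035,0,0,0,-1],[0.035,0,0,0,-1],[0.02,0,0,0,-1],[0,0,0,0,-1],[0,0,0,0,-1]]'
python3 - <<'E'
from h import *
plan(429.7,-348,32,-18.5)
snap('scene','s17');a=cv2.imread('pics/s17.png');cv2.imwrite('pics/s17c.png',cv2.resize(a[110:250,140:280],None,fx=4.2,fy=4.2,interpolation=2))
E
```

```text
t: 31.45
tcp_pos: [430.9, -349.0, 94.1]
tool_rot: [2.462, 1.571, 2.14]
contact_force: [0.1, 0.0, -0.4]
width: 85.5
t 31.45 tcp [ 430.8935 -349.01     94.0724] jaw -18.45 axis [-0.0001  0.0002 -1.    ] j6 -0.49 w 85.5 F [ 0.1276  0.0003 -0.3912]
SPIN 0.05 then shift [ 0.0621  0.0006 -0.0014] before-spin axes [ 0.0621  0.0006 -0.0014]
```

View pics/s17c.png

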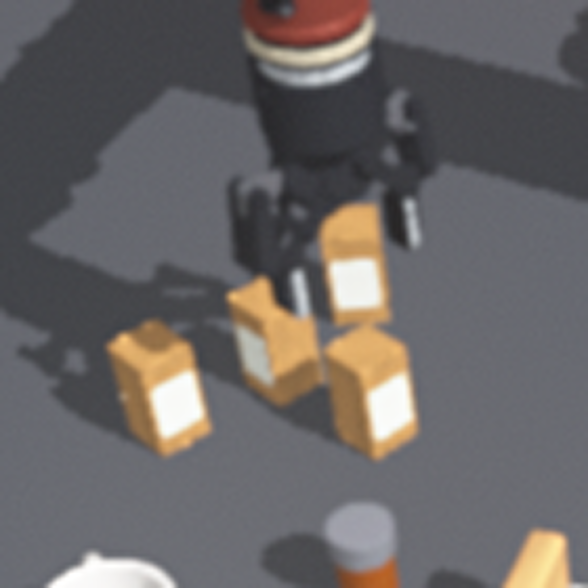

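```bash
python3 -m pendant '[[0.03,0,-0.001,0,-1],[0.02,0,0,0,-1],[0.01,0,0,0,-1],[0,0,0,0,-1],[0,0,0,0,1],[0,0,0,0,1],[0,0,0,0,1],[0,0,0,0,1],[0,0,0,0,1],[0,0,0,0,1],[0,0,0,0,1],[0,0,0,0,1]]'
python3 - <<'E'
from h import *
plan(429.7,-348,32,-18.5)
E
python3 -m pendant '[[-0.03,0,0,0,1],[-0.045,0,0,0,1],[-0.045,0,0,0,1],[-0.03,0,0,0,1],[0,0,0,0,1],[0,0,0,0,1]]'
python3 - <<'E'
from h import *
plan(488.4,262.7,185,-98.9)
snap('scene','s18');a=cv2.imread('pics/s18.png');cv2.imwrite('pics/s18c.png',cv2.resize(a[70:250,140:320],None,fx=3.3,fy=3.3,interpolation=2))
E
```

```text
t: 32.7
tcp_pos: [430.4, -350.2, 35.4]
tool_rot: [-0.543, 1.569, -0.865]
contact_force: [-1.1, 0.5, 5.1]
width: 37.5
t 32.7 tcp [ 430.3967 -350.1825   35.3568] jaw -18.49 axis [ 0.0013 -0.0016 -1.    ] j6 -0.49 w 37.5 F [-1.0857  0.5412  5.0704]
SPIN 0.01 then shift [ 0.0034  0.0019 -0.0014] before-spin axes [ 0.0034  0.0019 -0.0014]
t: 33.3
tcp_pos: [429.6, -349.2, 183.7]
tool_rot: [-0.425, 1.57, -0.748]
contact_force: [-0.4, 0.7, -1.6]
width: 36.9
t 33.3 tcp [ 429.6001 -349.2389  183.7003] jaw -18.49 axis [ 0.0004 -0.0003 -1.    ] j6 -0.49 w 36.9 F [-0.4054  0.7401 -1.5512]
SPIN 80.41 then shift [-0.0015 -0.0366 -0.6137] before-spin axes [-0.0015  0.599  -0.1383]
```

View pics/s18c.png

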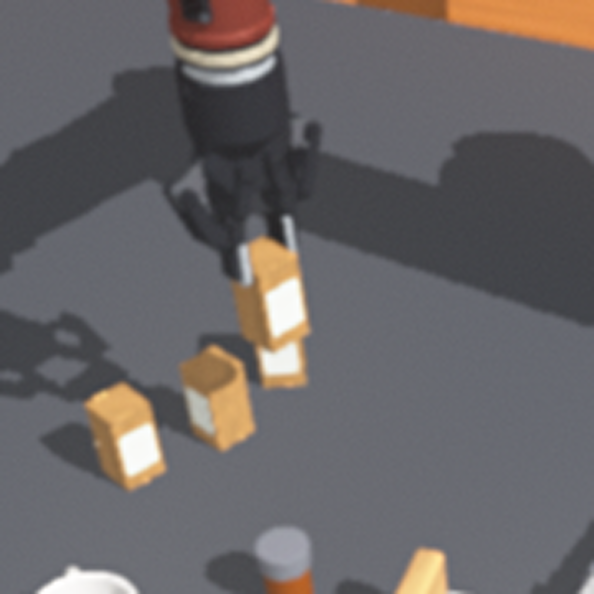

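```bash
python3 -m pendant '[[0,0,0,8.04,1],[0,0,0,8.04,1],[0,0,0,8.04,1],[0,0,0,8.04,1],[0,0,0,8.04,1],[0,0,0,8.04,1],[0,0,0,8.04,1],[0,0,0,8.04,1],[0,0,0,8.04,1],[0,0,0,8.04,1],[0,0,0,0,1]]'
python3 -m pendant '[[0,-0.0023,-0.0383,0,1],[0,-0.0023,-0.0383,0,1],[0,-0.0023,-0.0383,0,1],[0,-0.0023,-0.0383,0,1],[0,-0.0023,-0.0383,0,1],[0,-0.0023,-0.0383,0,1],[0,-0.0023,-0.0383,0,1],[0,-0.0023,-0.0383,0,1],[0,-0.0023,-0.0383,0,1],[0,-0.0023,-0.0383,0,1]]'
python3 -m pendant '[[0,-0.0023,-0.0383,0,1],[0,-0.0023,-0.0383,0,1],[0,-0.0023,-0.0383,0,1],[0,-0.0023,-0.0383,0,1],[0,-0.0023,-0.0383,0,1],[0,-0.0023,-0.0383,0,1],[0,0,0,0,1],[0,0,0,0,1],[0,0,0,0,1]]'
python3 - <<'E'
from h import *
plan(488.4,262.7,78,-98.9)
E
```

```text
t: 34.45
tcp_pos: [428.0, -347.7, 180.2]
tool_rot: [-2.224, 1.564, 2.333]
contact_force: [-0.4, -0.5, -2.3]
width: 36.6
t: 35.45
tcp_pos: [464.7, 34.3, 181.9]
tool_rot: [-1.495, 1.568, 3.066]
contact_force: [1.2, 0.1, -1.5]
width: 37.1
t: 36.35
tcp_pos: [487.0, 260.7, 182.3]
tool_rot: [-0.872, 1.568, -2.597]
contact_force: [-0.3, -0.1, -2.5]
width: 36.6
t 36.35 tcp [487.044  260.7095 182.271 ] jaw -98.83 axis [-0.0027 -0.0016 -1.    ] j6 2.09 w 36.6 F [-0.2621 -0.0987 -2.5075]
SPIN 0.07 then shift [ 0.1043  0.0013 -0.0024] before-spin axes [ 0.1043  0.0013 -0.0024]
```

```bash
python3 -m pendant '[[0.03,0.0013,-0.002,0,1],[0.04,0,0,0,1],[0.034,0,0,0,1],[0,0,0,0,1],[0,0,0,0,1],[0,0,0,0,1]]'
python3 - <<'E'
from h import *
plan(488.4,262.7,40,-98.9)
snap('scene','s19');a=cv2.imread('pics/s19.png');cv2.imwrite('pics/s19c.png',cv2.resize(a[180:350,370:540],None,fx=3.5,fy=3.5,interpolation=2))
E
```

```text
t: 36.95
tcp_pos: [491.7, 263.7, 82.2]
tool_rot: [2.081, 1.567, 0.354]
contact_force: [0.7, 0.3, -0.8]
width: 36.7
t 36.95 tcp [491.6771 263.7191  82.238 ] jaw -98.93 axis [ 0.004   0.0015 -1.    ] j6 2.09 w 36.7 F [ 0.6772  0.2857 -0.7602]
SPIN -0.03 then shift [ 0.0422 -0.0032  0.0016] before-spin axes [ 0.0422 -0.0032  0.0016]
```

View pics/s19c.png

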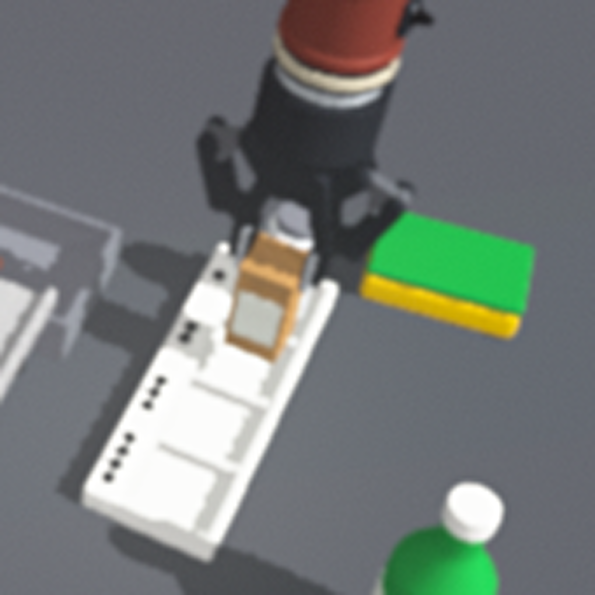

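```bash
python3 -m pendant '[[0.01,-0.001,0.001,0,1],[0.01,0,0,0,1],[0,0,0,0,1],[0,0,0,0,1],[0,0,0,0,1]]'
python3 - <<'E'
from h import *
plan(488.4,262.7,40,-98.9)
E
```

```text
t: 37.5
tcp_pos: [488.5, 262.8, 59.8]
tool_rot: [2.061, 1.571, 0.335]
contact_force: [-0.9, 1.2, -2.0]
width: 36.7
t 37.5 tcp [488.5413 262.8165  59.8235] jaw -98.88 axis [ 0.0001  0.     -1.    ] j6 2.09 w 36.7 F [-0.9159  1.1772 -2.0333]
SPIN 0.02 then shift [ 0.0198 -0.0001  0.0001] before-spin axes [ 0.0198 -0.0001  0.0001]
```

```bash
python3 -m pendant '[[0.01,0,0,0,1],[0.006,0,0,0,1],[0.003,0,0,0,1],[0,0,0,0,1],[0,0,0,0,1]]';python3 -m pendant '[[0.002,0,0,0,1],[0,0,0,0,1],[0,0,0,0,1]]'
```

```text
t: 38.0
tcp_pos: [488.4, 262.7, 40.5]
tool_rot: [-1.426, 1.571, 3.131]
contact_force: [-0.5, 0.1, -1.5]
width: 36.9
t: 38.3
tcp_pos: [489.1, 262.9, 40.4]
tool_rot: [1.708, 1.57, -0.018]
contact_force: [-3.4, -0.4, 6.7]
width: 37.0
```

```bash
python3 -m pendant '[[0,0,0,0,0.2],[0,0,0,0,-0.2],[0,0,0,0,-1],[0,0,0,0,-1],[0,0,0,0,-1],[0,0,0,0,-1],[0,0,0,0,-1],[-0.04,0,0,0,-1],[-0.05,0,0,0,-1],[-0.05,0,0,0,-1],[0,0,0,0,-1],[0,0,0,0,-1]]'
python3 - <<'E'
from h import *
plan(562.8,-279.8,175,-80)
snap('scene','s20');a=cv2.imread('pics/s20.png');cv2.imwrite('pics/s20c.png',cv2.resize(a[180:350,370:540],None,fx=3.5,fy=3.5,interpolation=2))
snap('top','t20')
E
```

```text
t: 39.5
tcp_pos: [489.9, 263.3, 181.1]
tool_rot: [2.103, 1.566, 0.378]
contact_force: [-0.4, -1.1, 0.2]
width: 85.5
t 39.5 tcp [489.923  263.3241 181.1374] jaw -98.89 axis [ 0.0044  0.0018 -1.    ] j6 2.09 w 85.5 F [-0.3859 -1.0936  0.1808]
SPIN -18.89 then shift [ 0.0055 -0.0226  0.5475] before-spin axes [0.0055 0.1559 0.5254]
```

View pics/s20c.png

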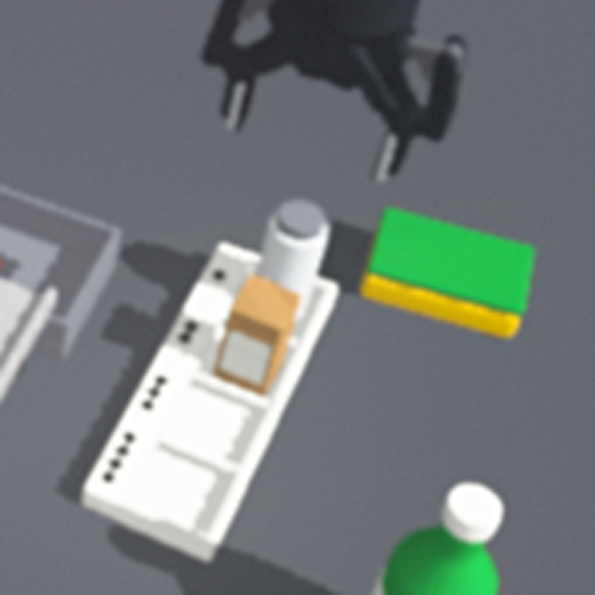

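View pics/t20.png

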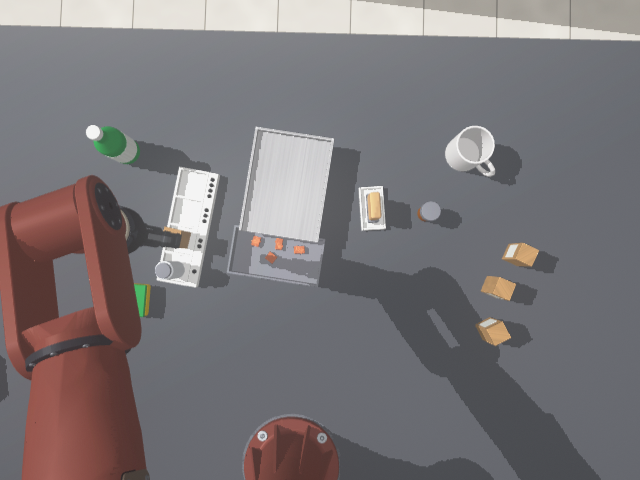

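```bash
python3 -m pendant '[[0,0.01113,0.0375,0,-1],[0,0.01113,0.0375,0,-1],[0,0.01113,0.0375,0,-1],[0,0.01113,0.0375,0,-1],[0,0.01113,0.0375,0,-1],[0,0.01113,0.0375,0,-1],[0,0.01113,0.0375,0,-1],[0,0.01113,0.0375,0,-1],[0,0.01113,0.0375,0,-1],[0,0.01113,0.0375,0,-1]]'
python3 -m pendant '[[0,0.01113,0.0375,0,-1],[0,0.01113,0.0375,0,-1],[0,0.01113,0.0375,0,-1],[0,0.01113,0.0375,0,-1],[0,0,0,0,-1],[0,0,0,0,-1],[0,0,0,0,-1]]'
python3 - <<'E'
from h import *
plan(563.5,-279.5,31,-98.9)
E
```

```text
t: 40.6
tcp_pos: [538.6, -125.9, 175.8]
tool_rot: [-1.795, 1.566, 2.762]
contact_force: [0.6, -0.2, -1.3]
width: 85.1
t: 41.3
tcp_pos: [560.1, -278.4, 176.7]
tool_rot: [-2.122, 1.567, 2.436]
contact_force: [-0.3, -0.4, 0.5]
width: 85.2
t 41.3 tcp [ 560.1384 -278.4227  176.7285] jaw -98.86 axis [-0.0032  0.0027 -1.    ] j6 1.15 w 85.2 F [-0.2801 -0.4363  0.4541]
SPIN 0.04 then shift [0.1457 0.004  0.0009] before-spin axes [0.1457 0.004  0.0009]
```

```bash
python3 -m pendant '[[0.03,0.003,0.001,0,-1],[0.04,0,0,0,-1],[0.035,0,0,0,-1],[0,0,0,0,-1],[0,0,0,0,-1],[0,0,0,0,-1]]'
python3 - <<'E'
from h import *
plan(563.5,-279.5,31,-98.9)
snap('scene','s21');a=cv2.imread('pics/s21.png');cv2.imwrite('pics/s21c.png',cv2.resize(a[130:300,140:310],None,fx=3.5,fy=3.5,interpolation=2))
E
```

```text
t: 41.9
tcp_pos: [565.9, -281.9, 76.4]
tool_rot: [1.173, 1.567, -0.552]
contact_force: [0.2, 0.1, 0.9]
width: 85.3
t 41.9 tcp [ 565.8938 -281.8547   76.4378] jaw -98.84 axis [ 0.0036 -0.0022 -1.    ] j6 1.15 w 85.3 F [0.2479 0.118  0.9128]
SPIN 0.06 then shift [ 0.0454 -0.0029 -0.002 ] before-spin axes [ 0.0454 -0.0029 -0.002 ]
```

View pics/s21c.png

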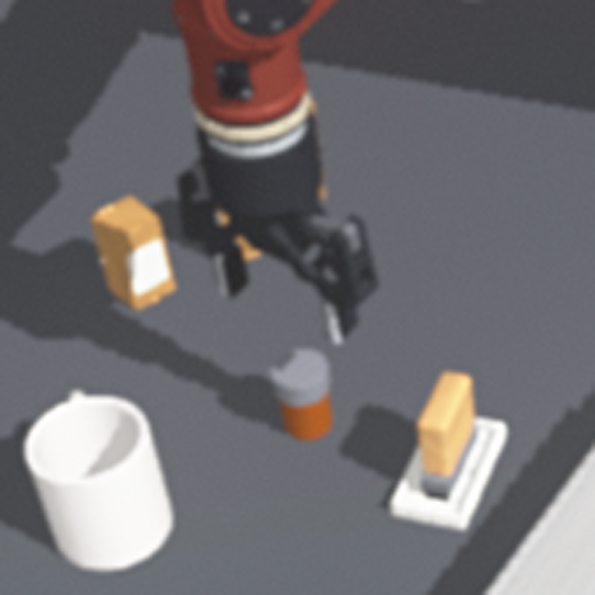

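```bash
python3 -m pendant '[[0.025,0,0,0,-1],[0.018,0,0,0,-1],[0,0,0,0,-1],[0,0,0,0,-1]]'
python3 -m pendant '[[0,0,0,0,1],[0,0,0,0,1],[0,0,0,0,1],[0,0,0,0,1],[0,0,0,0,1],[0,0,0,0,1],[0,0,0,0,1],[0,0,0,0,1]]'
python3 -m pendant '[[-0.03,0,0,0,1],[-0.045,0,0,0,1],[-0.045,0,0,0,1],[-0.03,0,0,0,1],[0,0,0,0,1],[0,0,0,0,1]]'
python3 - <<'E'
from h import *
plan(550.6,252.9,185,-98.9)
snap('scene','s22');a=cv2.imread('pics/s22.png');cv2.imwrite('pics/s22c.png',cv2.resize(a[90:280,140:330],None,fx=3.1,fy=3.1,interpolation=2))
E
```

```text
t: 42.35
tcp_pos: [565.1, -282.1, 32.5]
tool_rot: [1.163, 1.569, -0.563]
contact_force: [0.8, -0.4, -0.2]
width: 85.4
t: 43.15
tcp_pos: [569.3, -288.4, 38.7]
tool_rot: [0.86, 1.554, -0.865]
contact_force: [-2.3, -7.0, 17.4]
width: 0.6
t: 43.75
tcp_pos: [564.6, -281.9, 182.2]
tool_rot: [1.165, 1.568, -0.562]
contact_force: [0.9, 0.1, -0.9]
width: -0.2
t 43.75 tcp [ 564.6438 -281.8567  182.1823] jaw -98.89 axis [ 0.0022 -0.0014 -1.    ] j6 1.15 w -0.2 F [ 0.9339  0.1435 -0.9111]
SPIN 0.01 then shift [-0.0036 -0.0966 -0.5261] before-spin axes [-0.0036 -0.0965 -0.5262]
```

View pics/s22c.png

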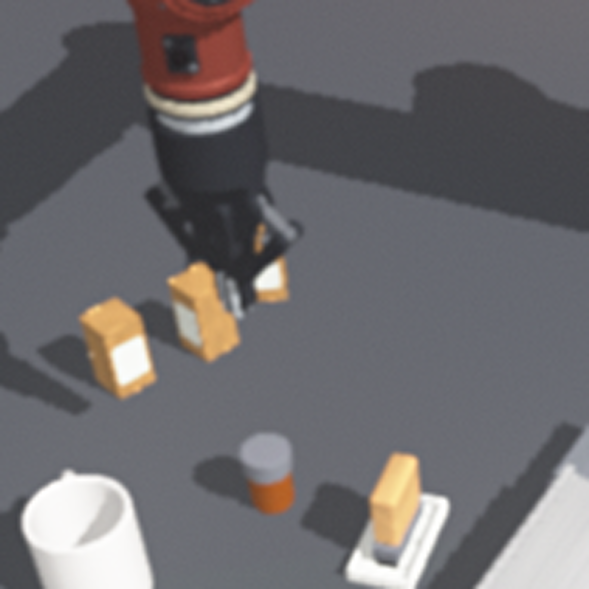

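Run:
```python
from h import *
d=np.load('pics/s22.npy')
for u,v in[(237,312),(236,305),(232,290),(238,300),(266,450),(262,445)]:
    U=140+u/3.1;V=90+v/3.1; print(u,v,w('scene',U,V,d=d[int(round(V)),int(round(U))]))
ci=camera_info('scene')
for P in[(564.6,-281.9,182.2),(564.6,-281.9,200),(563,-280,60)]:
    q=cv2.projectPoints(np.array([P],float),np.array(ci['rvec']),np.array(ci['tvec']),np.array(ci['camera_matrix']),None)[0].ravel(); print(P,(q-[140,90])*3.1)
a=cv2.imread('pics/s22.png');cv2.imwrite('pics/s22d.png',cv2.resize(a[150:260,180:260],None,fx=5,fy=5,interpolation=2))
snap('top','t22');a=cv2.imread('pics/t22.png');cv2.imwrite('pics/t22c.png',cv2.resize(a[150:290,350:500],None,fx=4,fy=4,interpolation=2))
```

```text
237 312 [ 576.5727 -276.8162  213.2322]
236 305 [ 574.6529 -277.9319  218.1241]
232 290 [ 575.1557 -278.6928  232.4312]
238 300 [ 573.4375 -276.2453  222.4402]
266 450 [ 566.9007 -279.7752   59.4031]
262 445 [ 562.8622 -285.6101   59.4174]
(564.6, -281.9, 182.2) [244.4638 332.7122]
(564.6, -281.9, 200) [241.2278 314.6412]
(563, -280, 60) [267.923  446.3001]
```

View pics/s22d.png

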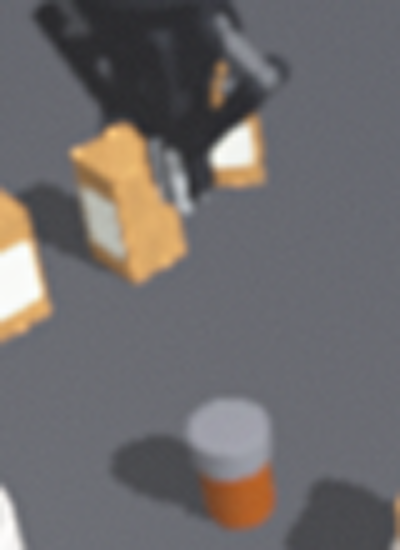

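View pics/t22c.png

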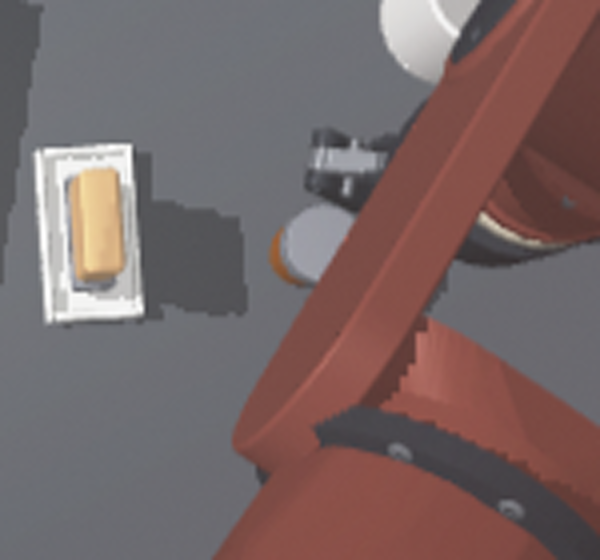

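```bash
python3 - <<'E'
from h import *
print(w('top',350+322.5/4-.5,150+245.5/4-.5,z=60))
print(w('top',400+106.5/3.5-.5,180+109.5/3.5-.5,z=60))
plan(563,-281,12,-98.9)
E
python3 -m pendant '[[0,0,0,0,-1],[0.03,0,0,0,-1],[0.04,0,0,0,-1],[0.03,0,0,0,-1],[0,0,0,0,-1],[0,0,0,0,-1],[0,0,0,0,-1],[0,0,0,0,-1]]'
python3 - <<'E'
from h import *
plan(563,-281,12,-98.9)
E
```

```text
[ 563.203  -279.8353   60.    ]
[ 563.3817 -279.4153   60.    ]
t 43.85 tcp [ 562.9228 -280.7818  178.9389] jaw -98.89 axis [-0.0027  0.0018 -1.    ] j6 1.15 w 0.1 F [-0.3308 -0.3357  0.1189]
SPIN 0.01 then shift [0.1669 0.0006 0.0004] before-spin axes [0.1669 0.0006 0.0004]
t: 44.65
tcp_pos: [565.8, -282.6, 83.4]
tool_rot: [1.159, 1.566, -0.567]
contact_force: [0.5, 0.2, 0.0]
width: 85.4
t 44.65 tcp [ 565.8328 -282.6035   83.4179] jaw -98.89 axis [ 0.0038 -0.0024 -1.    ] j6 1.15 w 85.4 F [0.4938 0.2184 0.007 ]
SPIN 0.01 then shift [ 0.0714 -0.0033 -0.0013] before-spin axes [ 0.0714 -0.0033 -0.0013]
```

```bash
python3 -m pendant '[[0.03,-0.001,-0.001,0,-1],[0.02,0,0,0,-1],[0.015,0,0,0,-1],[0.004,0,0,0,-1],[0,0,0,0,-1],[0,0,0,0,-1]]'
python3 -m pendant '[[0,0,0,0,1],[0,0,0,0,1],[0,0,0,0,1],[0,0,0,0,1],[0,0,0,0,1],[0,0,0,0,1],[0,0,0,0,1]]'
python3 - <<'E'
from h import *
plan(563,-281,12,-98.9)
E
```

```text
t: 45.25
tcp_pos: [564.3, -281.1, 13.2]
tool_rot: [1.154, 1.568, -0.572]
contact_force: [0.4, -0.5, 0.6]
width: 85.4
t: 45.95
tcp_pos: [563.9, -280.9, 12.8]
tool_rot: [1.07, 1.569, -0.656]
contact_force: [-0.9, -0.4, 5.5]
width: 40.1
t 45.95 tcp [ 563.8687 -280.9235   12.7638] jaw -98.9 axis [ 0.0012 -0.0009 -1.    ] j6 1.15 w 40.1 F [-0.8746 -0.4406  5.4944]
SPIN 0.0 then shift [ 0.0008 -0.0008  0.0002] before-spin axes [ 0.0008 -0.0008  0.0002]
```

Jar lid gripped (40.1 mm). Lift and carry to pocket 3.

```bash
python3 -m pendant '[[-0.03,0,0,0,1],[-0.045,0,0,0,1],[-0.045,0,0,0,1],[-0.045,0,0,0,1],[0,0,0,0,1],[0,0,0,0,1]]'
python3 - <<'E'
from h import *
plan(550.6,252.9,180,-98.9)
snap('scene','s23');a=cv2.imread('pics/s23.png');cv2.imwrite('pics/s23c.png',cv2.resize(a[90:280,140:330],None,fx=3.1,fy=3.1,interpolation=2))
E
```

```text
t: 46.55
tcp_pos: [563.5, -280.4, 177.3]
tool_rot: [1.3, 1.569, -0.426]
contact_force: [-0.6, 0.0, -2.8]
width: 40.4
t 46.55 tcp [ 563.5375 -280.3665  177.3474] jaw -98.89 axis [ 0.0013 -0.0006 -1.    ] j6 1.15 w 40.4 F [-0.5848  0.0179 -2.8099]
SPIN 0.01 then shift [-0.003  -0.0953 -0.5248] before-spin axes [-0.003  -0.0952 -0.5249]
```

View pics/s23c.png

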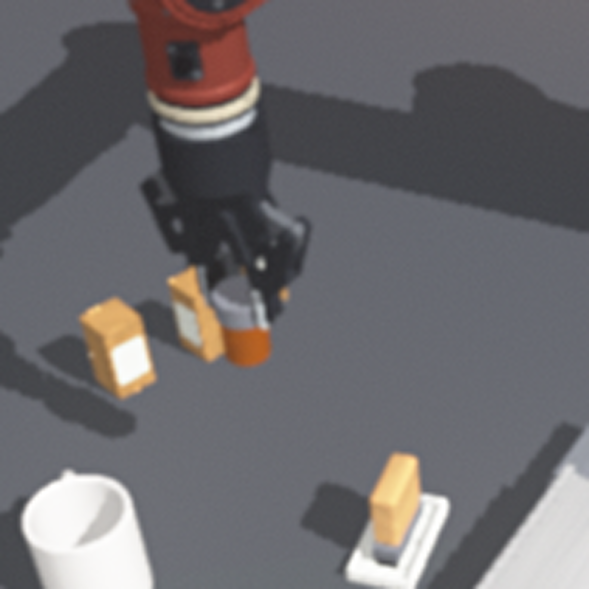

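```bash
python3 -m pendant '[[0,-0.0068,-0.0375,0,1],[0,-0.0068,-0.0375,0,1],[0,-0.0068,-0.0375,0,1],[0,-0.0068,-0.0375,0,1],[0,-0.0068,-0.0375,0,1],[0,-0.0068,-0.0375,0,1],[0,-0.0068,-0.0375,0,1],[0,-0.0068,-0.0375,0,1],[0,-0.0068,-0.0375,0,1],[0,-0.0068,-0.0375,0,1]]'
python3 -m pendant '[[0,-0.0068,-0.0375,0,1],[0,-0.0068,-0.0375,0,1],[0,-0.0068,-0.0375,0,1],[0,-0.0068,-0.0375,0,1],[0,0,0,0,1],[0,0,0,0,1],[0,0,0,0,1],[0,0,0,0,1]]'
python3 - <<'E'
from h import *
plan(550.6,252.9,60,-98.9)
E
```

```text
t: 47.6
tcp_pos: [550.9, 102.1, 172.6]
tool_rot: [-1.37, 1.563, -3.096]
contact_force: [0.7, -0.8, -2.4]
width: 40.5
t: 48.4
tcp_pos: [549.8, 251.6, 175.5]
tool_rot: [-0.979, 1.568, -2.706]
contact_force: [-0.1, -0.2, -1.7]
width: 40.5
t 48.4 tcp [549.7652 251.609  175.4716] jaw -98.98 axis [-0.0022 -0.001  -1.    ] j6 2.04 w 40.5 F [-0.1006 -0.1782 -1.6612]
SPIN -0.08 then shift [ 0.1155  0.0009 -0.0016] before-spin axes [ 0.1155  0.0009 -0.0016]
```

```bash
python3 -m pendant '[[0.03,0.0005,-0.001,0,1],[0.04,0,0,0,1],[0.04,0,0,0,1],[0.01,0,0,0,1],[0,0,0,0,1],[0,0,0,0,1],[0,0,0,0,1]]'
python3 - <<'E'
from h import *
plan(550.6,252.9,18,-98.9)
snap('scene','s24');a=cv2.imread('pics/s24.png');cv2.imwrite('pics/s24c.png',cv2.resize(a[180:350,370:540],None,fx=3.5,fy=3.5,interpolation=2))
E
```

```text
t: 49.1
tcp_pos: [553.6, 254.6, 60.0]
tool_rot: [2.041, 1.565, 0.315]
contact_force: [0.1, -0.3, -1.4]
width: 40.4
t 49.1 tcp [553.645  254.5798  59.955 ] jaw -98.91 axis [ 0.0054  0.0017 -1.    ] j6 2.04 w 40.4 F [ 0.1459 -0.3331 -1.4163]
SPIN -0.01 then shift [ 0.0419 -0.003   0.0022] before-spin axes [ 0.0419 -0.003   0.0022]
```

View pics/s24c.png

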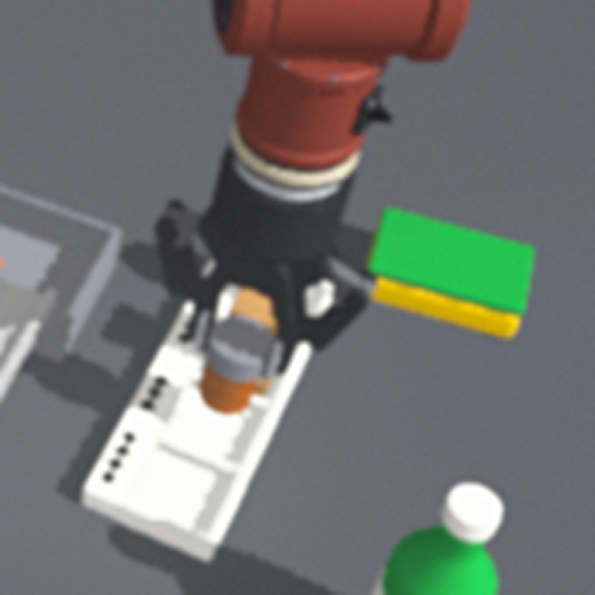

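```bash
python3 -m pendant '[[0.01,0,0,0,1],[0.01,0,0,0,1],[0,0,0,0,1],[0,0,0,0,1],[0,0,0,0,1]]'
python3 - <<'E'
from h import *
plan(550.6,252.9,18,-98.9)
E
```

```text
t: 49.65
tcp_pos: [550.9, 254.0, 36.7]
tool_rot: [-1.108, 1.571, -2.834]
contact_force: [-0.1, 0.6, -2.7]
width: 40.5
t 49.65 tcp [550.9492 253.9957  36.6583] jaw -98.89 axis [-0.0002 -0.0001 -1.    ] j6 2.04 w 40.5 F [-0.1104  0.5952 -2.6568]
SPIN 0.01 then shift [ 0.0187 -0.0002  0.0011] before-spin axes [ 0.0187 -0.0002  0.0011]
```

```bash
python3 -m pendant '[[0.008,0,0.001,0,1],[0.006,0,0,0,1],[0.003,0,0,0,1],[0,0,0,0,1],[0,0,0,0,1]]';python3 -m pendant '[[0.003,0,0,0,1],[0,0,0,0,1],[0,0,0,0,1]]'
```

```text
t: 50.15
tcp_pos: [550.7, 252.9, 19.6]
tool_rot: [-1.15, 1.57, -2.876]
contact_force: [0.7, 0.8, -1.5]
width: 40.1
t: 50.45
tcp_pos: [551.8, 253.2, 17.8]
tool_rot: [2.01, 1.569, 0.284]
contact_force: [-0.3, -0.1, 3.6]
width: 40.8
```

```bash
python3 -m pendant '[[0,0,0,0,0.2],[0,0,0,0,-0.2],[0,0,0,0,-1],[0,0,0,0,-1],[0,0,0,0,-1],[0,0,0,0,-1],[-0.03,0,0,0,-1],[-0.05,0,0,0,-1],[-0.05,0,0,0,-1],[-0.05,0,0,0,-1],[0,0,0,0,-1],[0,0,0,0,-1]]'
python3 -m pendant '[[0,-0.03,0.03,0,-1],[0,-0.02,0.04,0,-1],[0,0,0.04,0,-1],[0,0,0.04,0,-1],[0,0,0.04,0,-1],[0,0,0.04,0,-1],[0,0,0.04,0,-1],[0,0,0,0,-1],[0,0,0,0,-1],[0,0,0,0,-1]]'
python3 - <<'E'
from h import *
print(observe()['tcp_pos'])
snap('scene','s25');a=cv2.imread('pics/s25.png');cv2.imwrite('pics/s25c.png',cv2.resize(a[180:350,370:540],None,fx=3.5,fy=3.5,interpolation=2))
snap('top','t25')
E
```

```text
t: 51.65
tcp_pos: [552.2, 253.5, 199.4]
tool_rot: [2.041, 1.566, 0.315]
contact_force: [-0.3, -0.7, -0.6]
width: 85.4
t: 52.65
tcp_pos: [458.9, -5.2, 195.4]
tool_rot: [-1.797, 1.568, 2.761]
contact_force: [-0.0, -0.2, -0.1]
width: 85.5
[458.8563  -5.1868 195.3717]
```

View pics/s25.png

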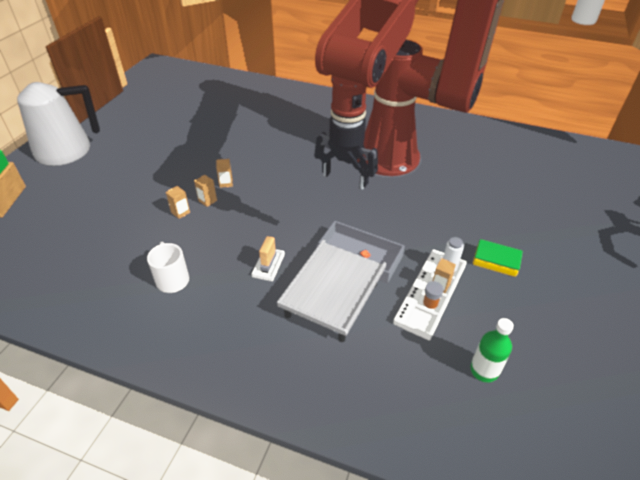

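View pics/t25.png

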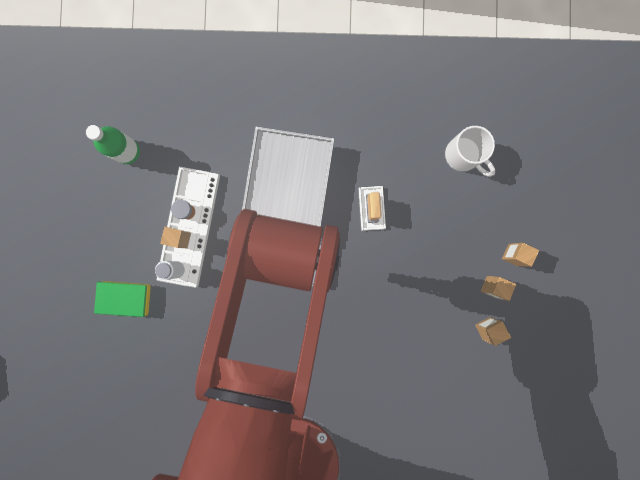

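View pics/s25c.png

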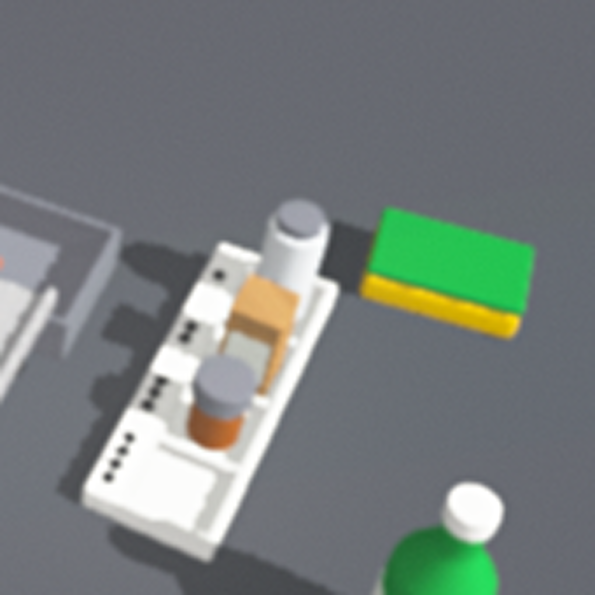

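Run:
```python
from h import *
a=cv2.imread('pics/t25.png');cv2.imwrite('pics/t25a.png',cv2.resize(a[160:300,150:230],None,fx=4.2,fy=4.2,interpolation=2));cv2.imwrite('pics/t25b.png',cv2.resize(a[170:250,340:410],None,fx=6,fy=6,interpolation=2))
```

```text
(no output)
```

View pics/t25a.png

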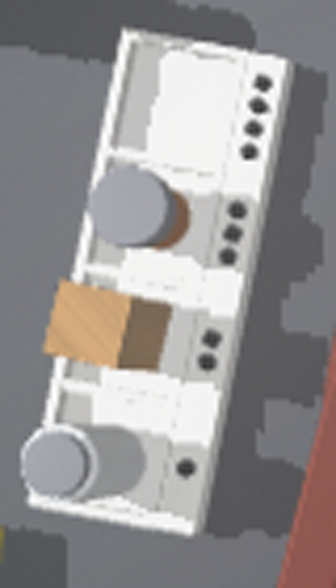

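View pics/t25b.png

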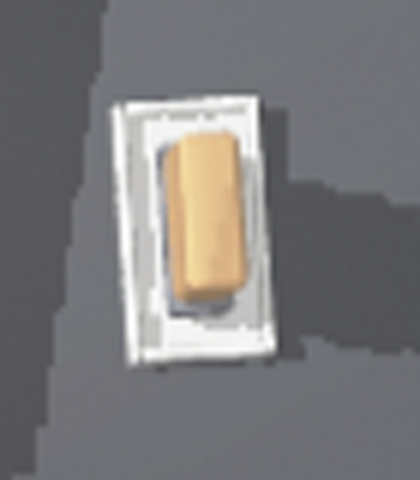

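Run:
```python
from h import *
f=lambda u,v,z:w('top',150+(u+.5)/4.2-.5,160+(v+.5)/4.2-.5,z=z)[:2]
for n,u,v,z,P in[('tin',55,464,100,(426.1,272.4)),('carton',88,323,81,(488.4,262.7)),('jar',131,206,65,(550.6,252.9))]:
    p=f(u,v,z);print(n,p,p-P)
g=lambda u,v,z:w('top',340+(u+.5)/6-.5,170+(v+.5)/6-.5,z=z)[:2]
print(g(208,217,78), [g(*q,12) for q in[(110,103),(260,95),(130,368),(277,355)]])
print('rest',np.mean([g(*q,12) for q in[(110,103),(260,95),(130,368),(277,355)]],0))
d=np.load('pics/t25.npy')
for u,v in[(55,464),(88,323),(131,206)]:
    U=150+u/4.2;V=160+v/4.2;print(w('top',U,V,d=d[int(round(V)),int(round(U))]))
V,U=170+217/6,340+208/6;print(w('top',U,V,d=d[int(round(V)),int(round(U))]))
```

```text
tin [421.9671 272.1474] [-4.1329 -0.2526]
carton [491.8156 264.8613] [3.4156 2.1613]
jar [552.3862 250.4986] [ 1.7862 -2.4014]
[ 568.7132 -158.8924] [array([ 617.9554, -129.0276]), array([ 622.5013, -184.7382]), array([ 519.3013, -138.9229]), array([ 525.6964, -193.2403])]
rest [ 571.3636 -161.4823]
[421.156  271.9086  98.2098]
[491.1089 264.5653  79.2598]
[551.7215 250.0248  63.7099]
[ 567.7981 -159.7184   78.5615]
```

```bash
python3 -m pendant '[[0,0,0.04,0,-1],[0,0,0.04,0,-1],[0,0,0.04,0,-1],[0,0,0.04,0,-1],[0,0,0.04,0,-1],[0,0,0.04,0,-1],[0,0,0.04,0,-1],[0,0,0,0,-1],[0,0,0,0,-1],[0,0,0,0,-1]]'
python3 - <<'E'
from h import *
snap('top','t26')
E
```

```text
t: 53.75
tcp_pos: [416.8, -281.1, 196.4]
tool_rot: [-2.583, 1.569, 1.976]
contact_force: [0.1, 0.4, -0.1]
width: 85.6
```

View pics/t26.png

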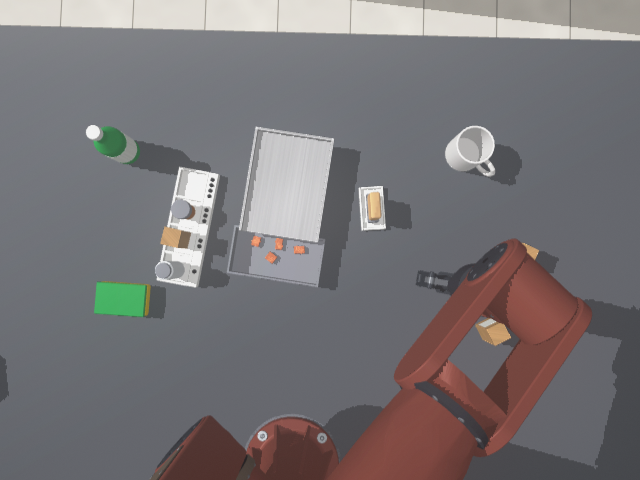

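All four chips lie in the tray (around (257,241)–(300,250)), the plate is empty, the scraper stands in its rest at (373,207), and the supplies are in their pockets at (165,270), (175,238) and (182,209).

```bash
python3 -c "
from rig import robot
robot.sign_off()"
```

```text
the job is handed in; nothing more can be done
```

The job is done and handed in at about 54 s; the sign-off gives no verdict, so the checks below are my own.

- **Chips:** Three strokes with the scraper pushed all four chips into the catch tray. The last top picture shows four chips in the tray and an empty plate.
- **Scraper:** It stands upright in its rest, about 3 mm off centre along each axis, let go.
- **Supplies:** The tin, the carton (the one farthest left at the start) and the jar stand in pockets 1, 2 and 3. By the top camera they are about 4, 4 and 3 mm from the pocket centres, with heights that fit standing on the pocket floors. I saw no tub in any picture, so pocket 4 is empty.
- **Bystanders:** The soap, sponge and mug look unmoved in the last picture; I did not measure them.

**What went wrong or disagreed:**
- **Jar grasp:** The first try closed above the lid, with about 17 N upward on the tool at the reading. The real fingertips sit roughly 20 mm higher than the reported TCP. The jar stayed upright and in place, and the second grasp, lower down, held.
- **Cameras:** The scene camera and the top camera differed by about 5 to 12 mm, so I relied on the top camera.

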